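# Unload the transit rack into the drawer tray, keeping the order of the specimens

## Task

Unpin the transit rack: pull up the black wing of its index plunger, twist it so that it stays latched up by itself, then draw the keeper bar out from under the plunger's bridge and lay it flat in the white tray. The specimen mounts carry no marks, so their place in the row is all that identifies them: move them one at a time into the grey drawer tray, starting with the one next to the plunger, which goes into the bay next to the wire pull, and so on in the same order, one standing flat, specimen face up, in each bay. Leave the plunger latched up and the keeper in the white tray.

Things in the scene. Friction and masses are not known exactly. Their poses are not given: they have to be found in the camera images.
- specimen_a: Black resin specimen mount, loose: puck 30 mm across, 16 or 19 mm tall, small bright specimen in its top face; under 60 g. Origin: centre of underside, z up. At the start it stands in one of the rack's four pockets (varies); only its pocket tells it from the other three.
- specimen_b: Black resin specimen mount, loose: puck 30 mm across, 16 or 19 mm tall, small bright specimen in its top face; under 60 g. Origin: centre of underside, z up. At the start it stands in one of the rack's four pockets (varies); only its pocket tells it from the other three.
- specimen_c: Black resin specimen mount, loose: puck 30 mm across, 16 or 19 mm tall, small bright specimen in its top face; under 60 g. Origin: centre of underside, z up. At the start it stands in one of the rack's four pockets (varies); only its pocket tells it from the other three.
- specimen_d: Black resin specimen mount, loose: puck 30 mm across, 16 or 19 mm tall, small bright specimen in its top face; under 60 g. Origin: centre of underside, z up. At the start it stands in one of the rack's four pockets (varies); only its pocket tells it from the other three.
- rack: Transit rack, fixed aluminium plate 62x250x12 mm. Origin under the row's middle, z up, row along y. Pockets 33 mm wide, floor z=6 mm, at x=0, y=+63 (first), +21, -21, -63 mm. Bridge over the keeper at y=104 to 136, top z=48.5 mm; plunger axis upright at x=0, y=120 mm. Its black wing at rest: 12 (x) by 36 (y) mm, z=66 to 88 mm. The keeper's other end lies in a cradle at y=-94, open above.
- plunger_lift (a joint): Sprung plunger, m: 0 = down, pin in the keeper's hole; grows as the wing is pulled straight up, stop at 0.013. Spring pulls down, 4 N at 0, 6.5 N at the top. Above 0.010 the cross pin is out of its slotted collar and the wing can turn; turned and let go, it rests on the collar at 0.0095, pin clear of the keeper, wing top then at z=98 mm: carry things over or round it.
- plunger_turn (a joint): Turn of the plunger's wing about the upright axis, rad: 0 = wing along the row (held there by the slot while down), positive anticlockwise from above, stops at +-1.45. Beyond 0.6 either way it rests latched; 1.2 is a good turn.
- keeper: Keeper, loose, 0.1 to 0.16 kg: steel bar 16 (x) by 230 (y) by 8 mm, black grip block 14 (x) by 36 (y) mm on its middle, z=8 to 32 mm. Origin: centre of underside. Starts over the row: origin at rack x=0, y=17, z=30 mm, axes as the rack's, its +y end (pin hole) at rack y=132 under the bridge, 2.5 mm play above. Once unpinned, draw it level along rack -y by 32 mm or more, then lift.
- drawer_tray: Grey sheet-metal drawer tray, fixed, 60x206 mm, turned any way. Origin: centre of underside, z up, bays along y. Four open bays, about 47 (y) by 52 (x) mm, floor z=3 mm, centred at x=0, y=+75.5 (first), +25, -25, -75.5 mm; cross walls 4 mm thick, top z=10 mm; side rims top z=6 mm. A steel wire pull, 38 mm wide, sticks out at the first bay's end to y=+125, z=12 mm.
- parts_tray: Shallow white tray, fixed, 86 (x) by 270 (y) mm, 14 mm high, walls 4 mm, floor z=4 mm. Origin: centre of underside. Empty at the start; the keeper goes in lengthwise along y, either way round.

How it is judged (in metres and radians):
On the way, in this order (a step that is already met when the one before it is completed fails the run):
1. the plunger is pulled, twisted and let go, and stays up by itself, the keeper still in the rack (value of joint plunger_lift above 0.0075 m and (value of joint plunger_turn above 0.6 rad or value of joint plunger_turn below -0.6 rad) and contact force between the fingers and rack below 0.3 N and horizontal distance between keeper and rack below 0.025 m), for 0.2 s.
2. the keeper lies flat in the white tray, let go, and all four specimens still stand in the rack (x of keeper in the frame of parts_tray between -0.035 and 0.035 m and y of keeper in the frame of parts_tray between -0.025 and 0.025 m and z of keeper in the frame of parts_tray between -0.002 and 0.01 m and angle between keeper's own z axis and vertical below 0.12 rad and contact force between the fingers and keeper below 0.3 N and ((y of specimen_a in the frame of rack between 0.056 and 0.07 m and distance between specimen_a and rack below 0.075 m) or (y of specimen_b in the frame of rack between 0.056 and 0.07 m and distance between specimen_b and rack below 0.075 m) or (y of specimen_c in the frame of rack between 0.056 and 0.07 m and distance between specimen_c and rack below 0.075 m) or (y of specimen_d in the frame of rack between 0.056 and 0.07 m and distance between specimen_d and rack below 0.075 m)) and ((y of specimen_a in the frame of rack between 0.014 and 0.028 m and distance between specimen_a and rack below 0.075 m) or (y of specimen_b in the frame of rack between 0.014 and 0.028 m and distance between specimen_b and rack below 0.075 m) or (y of specimen_c in the frame of rack between 0.014 and 0.028 m and distance between specimen_c and rack below 0.075 m) or (y of specimen_d in the frame of rack between 0.014 and 0.028 m and distance between specimen_d and rack below 0.075 m)) and ((y of specimen_a in the frame of rack between -0.028 and -0.014 m and distance between specimen_a and rack below 0.075 m) or (y of specimen_b in the frame of rack between -0.028 and -0.014 m and distance between specimen_b and rack below 0.075 m) or (y of specimen_c in the frame of rack between -0.028 and -0.014 m and distance between specimen_c and rack below 0.075 m) or (y of specimen_d in the frame of rack between -0.028 and -0.014 m and distance between specimen_d and rack below 0.075 m)) and ((y of specimen_a in the frame of rack between -0.07 and -0.056 m and distance between specimen_a and rack below 0.075 m) or (y of specimen_b in the frame of rack between -0.07 and -0.056 m and distance between specimen_b and rack below 0.075 m) or (y of specimen_c in the frame of rack between -0.07 and -0.056 m and distance between specimen_c and rack below 0.075 m) or (y of specimen_d in the frame of rack between -0.07 and -0.056 m and distance between specimen_d and rack below 0.075 m))), for 0.2 s.
3. the specimen from the first pocket stands in the first bay, let go, the others still waiting in their pockets (((y of specimen_a in the frame of drawer_tray between 0.0635 and 0.0875 m and x of specimen_a in the frame of drawer_tray between -0.013 and 0.013 m and z of specimen_a in the frame of drawer_tray below 0.006 m) or (y of specimen_b in the frame of drawer_tray between 0.0635 and 0.0875 m and x of specimen_b in the frame of drawer_tray between -0.013 and 0.013 m and z of specimen_b in the frame of drawer_tray below 0.006 m) or (y of specimen_c in the frame of drawer_tray between 0.0635 and 0.0875 m and x of specimen_c in the frame of drawer_tray between -0.013 and 0.013 m and z of specimen_c in the frame of drawer_tray below 0.006 m) or (y of specimen_d in the frame of drawer_tray between 0.0635 and 0.0875 m and x of specimen_d in the frame of drawer_tray between -0.013 and 0.013 m and z of specimen_d in the frame of drawer_tray below 0.006 m)) and ((y of specimen_a in the frame of rack between 0.014 and 0.028 m and distance between specimen_a and rack below 0.075 m) or (y of specimen_b in the frame of rack between 0.014 and 0.028 m and distance between specimen_b and rack below 0.075 m) or (y of specimen_c in the frame of rack between 0.014 and 0.028 m and distance between specimen_c and rack below 0.075 m) or (y of specimen_d in the frame of rack between 0.014 and 0.028 m and distance between specimen_d and rack below 0.075 m)) and ((y of specimen_a in the frame of rack between -0.028 and -0.014 m and distance between specimen_a and rack below 0.075 m) or (y of specimen_b in the frame of rack between -0.028 and -0.014 m and distance between specimen_b and rack below 0.075 m) or (y of specimen_c in the frame of rack between -0.028 and -0.014 m and distance between specimen_c and rack below 0.075 m) or (y of specimen_d in the frame of rack between -0.028 and -0.014 m and distance between specimen_d and rack below 0.075 m)) and ((y of specimen_a in the frame of rack between -0.07 and -0.056 m and distance between specimen_a and rack below 0.075 m) or (y of specimen_b in the frame of rack between -0.07 and -0.056 m and distance between specimen_b and rack below 0.075 m) or (y of specimen_c in the frame of rack between -0.07 and -0.056 m and distance between specimen_c and rack below 0.075 m) or (y of specimen_d in the frame of rack between -0.07 and -0.056 m and distance between specimen_d and rack below 0.075 m)) and contact force between the fingers and specimen_a below 0.3 N and contact force between the fingers and specimen_b below 0.3 N and contact force between the fingers and specimen_c below 0.3 N and contact force between the fingers and specimen_d below 0.3 N and angle between each of specimen_a, specimen_b, specimen_c, specimen_d's own z axis and vertical below 0.15 rad), for 0.2 s.
4. the specimen from the second pocket stands in the second bay, let go, the others still waiting in their pockets (((y of specimen_a in the frame of drawer_tray between 0.0635 and 0.0875 m and x of specimen_a in the frame of drawer_tray between -0.013 and 0.013 m and z of specimen_a in the frame of drawer_tray below 0.006 m) or (y of specimen_b in the frame of drawer_tray between 0.0635 and 0.0875 m and x of specimen_b in the frame of drawer_tray between -0.013 and 0.013 m and z of specimen_b in the frame of drawer_tray below 0.006 m) or (y of specimen_c in the frame of drawer_tray between 0.0635 and 0.0875 m and x of specimen_c in the frame of drawer_tray between -0.013 and 0.013 m and z of specimen_c in the frame of drawer_tray below 0.006 m) or (y of specimen_d in the frame of drawer_tray between 0.0635 and 0.0875 m and x of specimen_d in the frame of drawer_tray between -0.013 and 0.013 m and z of specimen_d in the frame of drawer_tray below 0.006 m)) and ((y of specimen_a in the frame of drawer_tray between 0.013 and 0.037 m and x of specimen_a in the frame of drawer_tray between -0.013 and 0.013 m and z of specimen_a in the frame of drawer_tray below 0.006 m) or (y of specimen_b in the frame of drawer_tray between 0.013 and 0.037 m and x of specimen_b in the frame of drawer_tray between -0.013 and 0.013 m and z of specimen_b in the frame of drawer_tray below 0.006 m) or (y of specimen_c in the frame of drawer_tray between 0.013 and 0.037 m and x of specimen_c in the frame of drawer_tray between -0.013 and 0.013 m and z of specimen_c in the frame of drawer_tray below 0.006 m) or (y of specimen_d in the frame of drawer_tray between 0.013 and 0.037 m and x of specimen_d in the frame of drawer_tray between -0.013 and 0.013 m and z of specimen_d in the frame of drawer_tray below 0.006 m)) and ((y of specimen_a in the frame of rack between -0.028 and -0.014 m and distance between specimen_a and rack below 0.075 m) or (y of specimen_b in the frame of rack between -0.028 and -0.014 m and distance between specimen_b and rack below 0.075 m) or (y of specimen_c in the frame of rack between -0.028 and -0.014 m and distance between specimen_c and rack below 0.075 m) or (y of specimen_d in the frame of rack between -0.028 and -0.014 m and distance between specimen_d and rack below 0.075 m)) and ((y of specimen_a in the frame of rack between -0.07 and -0.056 m and distance between specimen_a and rack below 0.075 m) or (y of specimen_b in the frame of rack between -0.07 and -0.056 m and distance between specimen_b and rack below 0.075 m) or (y of specimen_c in the frame of rack between -0.07 and -0.056 m and distance between specimen_c and rack below 0.075 m) or (y of specimen_d in the frame of rack between -0.07 and -0.056 m and distance between specimen_d and rack below 0.075 m)) and contact force between the fingers and specimen_a below 0.3 N and contact force between the fingers and specimen_b below 0.3 N and contact force between the fingers and specimen_c below 0.3 N and contact force between the fingers and specimen_d below 0.3 N and angle between each of specimen_a, specimen_b, specimen_c, specimen_d's own z axis and vertical below 0.15 rad), for 0.2 s.
5. the specimen from the third pocket stands in the third bay, let go, the others still waiting in their pockets (((y of specimen_a in the frame of drawer_tray between 0.0635 and 0.0875 m and x of specimen_a in the frame of drawer_tray between -0.013 and 0.013 m and z of specimen_a in the frame of drawer_tray below 0.006 m) or (y of specimen_b in the frame of drawer_tray between 0.0635 and 0.0875 m and x of specimen_b in the frame of drawer_tray between -0.013 and 0.013 m and z of specimen_b in the frame of drawer_tray below 0.006 m) or (y of specimen_c in the frame of drawer_tray between 0.0635 and 0.0875 m and x of specimen_c in the frame of drawer_tray between -0.013 and 0.013 m and z of specimen_c in the frame of drawer_tray below 0.006 m) or (y of specimen_d in the frame of drawer_tray between 0.0635 and 0.0875 m and x of specimen_d in the frame of drawer_tray between -0.013 and 0.013 m and z of specimen_d in the frame of drawer_tray below 0.006 m)) and ((y of specimen_a in the frame of drawer_tray between 0.013 and 0.037 m and x of specimen_a in the frame of drawer_tray between -0.013 and 0.013 m and z of specimen_a in the frame of drawer_tray below 0.006 m) or (y of specimen_b in the frame of drawer_tray between 0.013 and 0.037 m and x of specimen_b in the frame of drawer_tray between -0.013 and 0.013 m and z of specimen_b in the frame of drawer_tray below 0.006 m) or (y of specimen_c in the frame of drawer_tray between 0.013 and 0.037 m and x of specimen_c in the frame of drawer_tray between -0.013 and 0.013 m and z of specimen_c in the frame of drawer_tray below 0.006 m) or (y of specimen_d in the frame of drawer_tray between 0.013 and 0.037 m and x of specimen_d in the frame of drawer_tray between -0.013 and 0.013 m and z of specimen_d in the frame of drawer_tray below 0.006 m)) and ((y of specimen_a in the frame of drawer_tray between -0.037 and -0.013 m and x of specimen_a in the frame of drawer_tray between -0.013 and 0.013 m and z of specimen_a in the frame of drawer_tray below 0.006 m) or (y of specimen_b in the frame of drawer_tray between -0.037 and -0.013 m and x of specimen_b in the frame of drawer_tray between -0.013 and 0.013 m and z of specimen_b in the frame of drawer_tray below 0.006 m) or (y of specimen_c in the frame of drawer_tray between -0.037 and -0.013 m and x of specimen_c in the frame of drawer_tray between -0.013 and 0.013 m and z of specimen_c in the frame of drawer_tray below 0.006 m) or (y of specimen_d in the frame of drawer_tray between -0.037 and -0.013 m and x of specimen_d in the frame of drawer_tray between -0.013 and 0.013 m and z of specimen_d in the frame of drawer_tray below 0.006 m)) and ((y of specimen_a in the frame of rack between -0.07 and -0.056 m and distance between specimen_a and rack below 0.075 m) or (y of specimen_b in the frame of rack between -0.07 and -0.056 m and distance between specimen_b and rack below 0.075 m) or (y of specimen_c in the frame of rack between -0.07 and -0.056 m and distance between specimen_c and rack below 0.075 m) or (y of specimen_d in the frame of rack between -0.07 and -0.056 m and distance between specimen_d and rack below 0.075 m)) and contact force between the fingers and specimen_a below 0.3 N and contact force between the fingers and specimen_b below 0.3 N and contact force between the fingers and specimen_c below 0.3 N and contact force between the fingers and specimen_d below 0.3 N and angle between each of specimen_a, specimen_b, specimen_c, specimen_d's own z axis and vertical below 0.15 rad), for 0.2 s.
6. the specimen from the fourth pocket stands in the fourth bay, let go (((y of specimen_a in the frame of drawer_tray between 0.0635 and 0.0875 m and x of specimen_a in the frame of drawer_tray between -0.013 and 0.013 m and z of specimen_a in the frame of drawer_tray below 0.006 m) or (y of specimen_b in the frame of drawer_tray between 0.0635 and 0.0875 m and x of specimen_b in the frame of drawer_tray between -0.013 and 0.013 m and z of specimen_b in the frame of drawer_tray below 0.006 m) or (y of specimen_c in the frame of drawer_tray between 0.0635 and 0.0875 m and x of specimen_c in the frame of drawer_tray between -0.013 and 0.013 m and z of specimen_c in the frame of drawer_tray below 0.006 m) or (y of specimen_d in the frame of drawer_tray between 0.0635 and 0.0875 m and x of specimen_d in the frame of drawer_tray between -0.013 and 0.013 m and z of specimen_d in the frame of drawer_tray below 0.006 m)) and ((y of specimen_a in the frame of drawer_tray between 0.013 and 0.037 m and x of specimen_a in the frame of drawer_tray between -0.013 and 0.013 m and z of specimen_a in the frame of drawer_tray below 0.006 m) or (y of specimen_b in the frame of drawer_tray between 0.013 and 0.037 m and x of specimen_b in the frame of drawer_tray between -0.013 and 0.013 m and z of specimen_b in the frame of drawer_tray below 0.006 m) or (y of specimen_c in the frame of drawer_tray between 0.013 and 0.037 m and x of specimen_c in the frame of drawer_tray between -0.013 and 0.013 m and z of specimen_c in the frame of drawer_tray below 0.006 m) or (y of specimen_d in the frame of drawer_tray between 0.013 and 0.037 m and x of specimen_d in the frame of drawer_tray between -0.013 and 0.013 m and z of specimen_d in the frame of drawer_tray below 0.006 m)) and ((y of specimen_a in the frame of drawer_tray between -0.037 and -0.013 m and x of specimen_a in the frame of drawer_tray between -0.013 and 0.013 m and z of specimen_a in the frame of drawer_tray below 0.006 m) or (y of specimen_b in the frame of drawer_tray between -0.037 and -0.013 m and x of specimen_b in the frame of drawer_tray between -0.013 and 0.013 m and z of specimen_b in the frame of drawer_tray below 0.006 m) or (y of specimen_c in the frame of drawer_tray between -0.037 and -0.013 m and x of specimen_c in the frame of drawer_tray between -0.013 and 0.013 m and z of specimen_c in the frame of drawer_tray below 0.006 m) or (y of specimen_d in the frame of drawer_tray between -0.037 and -0.013 m and x of specimen_d in the frame of drawer_tray between -0.013 and 0.013 m and z of specimen_d in the frame of drawer_tray below 0.006 m)) and ((y of specimen_a in the frame of drawer_tray between -0.0875 and -0.0635 m and x of specimen_a in the frame of drawer_tray between -0.013 and 0.013 m and z of specimen_a in the frame of drawer_tray below 0.006 m) or (y of specimen_b in the frame of drawer_tray between -0.0875 and -0.0635 m and x of specimen_b in the frame of drawer_tray between -0.013 and 0.013 m and z of specimen_b in the frame of drawer_tray below 0.006 m) or (y of specimen_c in the frame of drawer_tray between -0.0875 and -0.0635 m and x of specimen_c in the frame of drawer_tray between -0.013 and 0.013 m and z of specimen_c in the frame of drawer_tray below 0.006 m) or (y of specimen_d in the frame of drawer_tray between -0.0875 and -0.0635 m and x of specimen_d in the frame of drawer_tray between -0.013 and 0.013 m and z of specimen_d in the frame of drawer_tray below 0.006 m)) and contact force between the fingers and specimen_a below 0.3 N and contact force between the fingers and specimen_b below 0.3 N and contact force between the fingers and specimen_c below 0.3 N and contact force between the fingers and specimen_d below 0.3 N and angle between each of specimen_a, specimen_b, specimen_c, specimen_d's own z axis and vertical below 0.15 rad), for 0.2 s.
At the end, for the whole second after the job is handed in: In row order, one specimen stands upright in each bay (13 mm across, 12 mm along of its centre, 0.15 rad); the keeper lies flat in the white tray (35 mm across, 25 mm along of centre); the plunger is latched up (lift over 7.5 mm, turn over 0.6 rad); all let go, below 0.02 m/s (all of step 6 and x of keeper in the frame of parts_tray between -0.035 and 0.035 m and y of keeper in the frame of parts_tray between -0.025 and 0.025 m and z of keeper in the frame of parts_tray between -0.002 and 0.01 m and angle between keeper's own z axis and vertical below 0.12 rad and contact force between the fingers and keeper below 0.3 N and value of joint plunger_lift above 0.0075 m and (value of joint plunger_turn above 0.6 rad or value of joint plunger_turn below -0.6 rad) and linear speed of each of specimen_a, specimen_b, specimen_c, specimen_d, keeper below 0.02 m/s); the robot touches nothing.
It also fails if it takes over 136 s, if anything falls off the work surface, if the arm or the gripper's body presses on something with over 40 N, if the wrist force passes 120 N, or if a joint passes its speed limit or range.

## Robot

A 6-joint arm with a two-finger parallel gripper is mounted at the origin on a cart in front of the work surface, level with it; the furniture and walls round the work are solid. World frame = base frame: x ahead of the robot, y to its left, z up, the work surface at z = 0. Lengths are in mm, angles in degrees, forces in N, time in s.
With the tool pointing down it reaches from about 300 to 850 mm from the base axis. Payload 4.2 kg.
Tool frame: the origin (TCP) lies at the very end of the fingers, on their centre line; the grasp point (between the pads) lies 19 mm behind it (env.tcp_to_grasp is the distance from the TCP to the grasp point, in mm); z points along the fingers, y is the line along which they close (so a half turn about z gives the same grasp; the last joint's range is limited). The gripper opens to 91 mm and grips with 3 to 60 N. Pads are 32 mm wide; open, the fingers measure 118 mm over their backs; the gripper's body (76 mm by 178 mm) begins 60 mm behind the grasp point.
Start: joints at [66.291, 18.312, 89.639, -0, 72.044, -1.146], TCP at [220.631, 531.004, 213.976] pointing down, gripper open.
Joint ranges: [-177.97, 177.97], [-48.28, 115.42], [12.27, 149.76], [-77.06, 257.06], [2.81, 150.46], [-146.56, 146.56]. Speed limits (degrees/s): [147.25, 147.25, 180, 180, 180, 180].

## Interface

Orientations are given as [roll, pitch, yaw] about the fixed x, y, z axes, in that order (R = Rz(yaw) Ry(pitch) Rx(roll)).
In Python, from workcell import env gives the robot as it stands.
- The arm moves only by the tool move_arm, never from a script. Its argument "plan" is a list of rows, each a list of 3 entries, a list of its own where there are three numbers: the shift along the world's x, y, z in cm, then the turn about the world's z in degrees, then the closure, from 0 (fully open) to 1 (shut). In form: [[[x, y, z], turn, claw], ...]. A call has 1 to 5 rows; each row shifts and turns the commanded pose from where the row before left it; what a row does not reach is not made up. A row lasts 1/10 s, in which the tool goes at most 50 mm and 8.59 degrees, less where a joint would pass 70% of its speed; a pose out of reach is approached as far as the arm can. A call is refused whole if a number of a shift passes 5 or a number of a turn 8.59, either way. A call with a gripper value outside its range is refused whole. The fingers move at their own pace and stop on an object; "squeeze" is the grip in N (left out, the last holds). Time passes only in rows, so rows that do not move let the fingers close. It gives the time, the measured TCP pose, the force, the opening and the grip force at its end, in the units of the state.
- env.state(): the state, without advancing time (a new reading comes with each control period).
- env.grab_frame(name): name is "scene" or "side" or "wrist"; returns a dict with "frame" (400x640x3 uint8, red, green, blue), "z_map" (400x640 float32, mm along the optical axis (not along the pixel's ray), 0 where there is no reading), "fovy" (degrees; the focal length in pixels is half the picture's height over the tangent of half this angle, whatever the lens; pixels are square), "cx", "cy" (the principal point, pixels), "D" ([k1, k2, p1, p2, k3] as OpenCV has them; the pictures are not rectified), "position" and "orientation" of the camera in the world. Camera axes: x right, y down, z forward; pixel columns grow to the right and rows downward; lengths in mm; the calibration is good to about 2 mm. A picture is of the moment at which its call begins.
- env.job_done(): hands the job in; it is judged then, once.
Trained networks look in a picture, given as the dict that the camera call returned (one of the last four; its "shot" number tells which), for a name from the list of things; names that differ only in an ending like _2 or _b are one class to them, and where a whole thing is asked for, a point or a joint stands for the part that bears it (a point fixed in the world has none). Each returns a list of dicts, best first, with "score" (0 to 1); they miss things now and then, are a little off and sometimes report something else, mostly with a low value. They report only what shows in the picture. A call takes as long as a camera call.
- env.search_frame(picture, label): "point" ([column, row] in pixels, amid what is visible of it).
- env.landmark_of(picture, label): "point" ([column, row] in pixels: a listed point, or the origin of a listed thing).
The state is a dict: "time_s": time; "qpos": joint angles; "qvel": joint speeds; "effort": joint torques, N m; "ee_pos": TCP position; "ee_rot": TCP orientation; "force": force on the tool from outside, world axes, zero at the start; "torque": the same for the moment, N m; "gripper_width": finger opening in mm; "gripper_force": force on a finger pad.
Only numpy, scipy, OpenCV 4.12 (cv2) and the standard library are available. Lean on these libraries where they do the work, as an engineer would, in place of code of your own. Each camera call takes 0.05 s, during which the arm holds its last target. There are 200 camera calls.

## Working session

There is one attempt and no reset: what is moved stays moved. The work goes in short steps, Python scripts to look and compute and a tool call to move; the robot and the scene stay as the last step left them, time stands still between calls to the robot, and variables do not carry over. Pictures are saved under pics/ and viewed, at most 14 in all, crops included, and the job is handed in when it is done.

Besides the shell and the picture viewer there is one more tool, called after ">>>" as name(argument=value, ...) on one line, values as JSON. move_arm: Moves the arm, as the interface text tells. Its arguments: {"type":"object","properties":{"plan":{"type":"array","items":{"type":"array"}},"squeeze":{"type":"number"}},"required":["plan"]}

```bash
mkdir -p pics
cat > h.py <<'E'
import numpy as np, cv2
from workcell import env
from scipy.spatial.transform import Rotation as R
def cam(p):
    f=p["frame"].shape[0]/2/np.tan(np.radians(p["fovy"])/2)
    K=np.array([[f,0,p["cx"]],[0,f,p["cy"]],[0,0,1]]); 
    o=np.array(p["orientation"],float)
    M=o if o.shape==(3,3) else R.from_euler('xyz',o,degrees=True).as_matrix()
    return K,np.array(p["D"],float),M,np.array(p["position"],float)
def cloud(p):
    K,D,M,t=cam(p); h,w=p["z_map"].shape
    g=np.stack(np.meshgrid(np.arange(w),np.arange(h)),-1).reshape(-1,1,2).astype(np.float64)
    n=cv2.undistortPoints(g,K,D)[:,0]; z=p["z_map"].reshape(-1,1)
    P=(np.c_[n,np.ones(len(n))]*z)@M.T+t; P[z[:,0]==0]=np.nan
    return P.reshape(h,w,3)
def ray(p,uv,zw):
    K,D,M,t=cam(p); n=cv2.undistortPoints(np.array([[uv]],float),K,D)[0,0]
    d=M@np.array([*n,1]); return t+d*(zw-t[2])/d[2]
def proj(p,X):
    K,D,M,t=cam(p); return cv2.projectPoints((np.atleast_2d(X)-t)@M,np.zeros(3),np.zeros(3),K,D)[0][:,0]
def save(p,n): cv2.imwrite("pics/"+n,cv2.cvtColor(p["frame"],cv2.COLOR_RGB2BGR))
E
python3 - <<'E'
from h import *
print(env.state())
for c in ["scene","side","wrist"]:
    p=env.grab_frame(c); save(p,c+"0.png"); np.savez(c+"0.npz",**{k:v for k,v in p.items()})
    print(c,p["position"],p["orientation"],p["fovy"],p["D"])
    P=cloud(p)
    for l in ["rack","keeper","drawer_tray","parts_tray","plunger_turn","specimen_a"]:
        for fn in (env.search_frame,env.landmark_of):
            for d in fn(p,l)[:4]:
                u,v=d["point"]; i,j=int(np.clip(v,0,399)),int(np.clip(u,0,639))
                print(l,fn.__name__[:4],np.round(d["point"]),round(d["score"],2),np.round(P[i,j]))
E
```

```text
{'time_s': 0.0, 'qpos': array([ 6.62915611e+01,  1.83519081e+01,  8.97037957e+01, -9.01644992e-04,
        7.20441700e+01, -1.14632716e+00]), 'qvel': array([-0.02387065,  0.04339838,  0.03113878, -0.09453265,  0.00323985,
       -0.00106855]), 'effort': array([-1.06689797e-03, -4.12469172e+01, -2.31967092e+01,  7.25403079e-02,
        4.59015893e-02, -1.46850643e-04]), 'ee_pos': array([220.43109492, 530.54375142, 213.13529085]), 'ee_rot': array([-1.79900129e+02, -1.14098658e-03,  1.57438166e+02]), 'force': array([-0.3058261 , -0.23782403,  0.09653252]), 'torque': array([ 0.02683414, -0.05181425, -0.0332086 ]), 'gripper_force': 0.0, 'gripper_width': 91.440528183676}
scene [ -14.71669068 -709.72335537  679.16270126] [-125.89692613    0.76756664  -34.39978724] 48.23448808110443 [-0.05025494  0.          0.          0.          0.        ]
rack call [374. 289.] 0.79 [ 434. -239.   12.]
rack call [389. 293.] 0.92 [ 449. -267.   15.]
keeper call [390. 279.] 0.93 [ 455. -259.   45.]
keeper call [383. 275.] 0.92 [ 453. -241.   39.]
keeper call [416. 308.] 0.73 [ 463. -327.   13.]
drawer_tray call [266. 185.] 0.59 [446. 244.   3.]
drawer_tray call [270. 182.] 0.62 [460. 240.  10.]
parts_tray call [330. 224.] 0.89 [491.   0.   3.]
parts_tray call [335. 224.] 0.63 [501.  -7.   3.]
plunger_turn call [350. 239.] 0.57 [ 433. -153.   84.]Traceback (most recent call last):
  File "<stdin>", line 9, in <module>
ValueError: it knows: drawer_tray, keeper, parts_tray, rack, specimen
```

Run:
```python
from h import *
for c in ["scene","side"]:
    p=env.grab_frame(c); save(p,c+"1.png"); np.savez(c+"1.npz",**p)
    P=cloud(p); np.save(c+"P.npy",P)
    if c=="side":print(p["position"],p["orientation"])
    for l in ["rack","keeper","drawer_tray","parts_tray","specimen_a"]:
        for n,fn in (("s",env.search_frame),("l",env.landmark_of)):
            for d in fn(p,l)[:4]:
                u,v=d["point"]; i,j=int(np.clip(v,0,399)),int(np.clip(u,0,639))
                print(c,l,n,np.round(d["point"]),round(d["score"],2),np.round(P[i,j]))
```

```text
scene rack s [376. 290.] 0.85 [ 435. -244.   12.]
scene rack l [389. 294.] 0.94 [ 449. -267.   12.]
scene keeper s [390. 275.] 0.93 [ 455. -255.   52.]
scene keeper s [267. 186.] 0.59 [448. 244.  -1.]
scene keeper l [384. 276.] 0.63 [ 453. -245.   40.]
scene keeper l [330. 223.] 0.36 [493.   3.   3.]
scene drawer_tray s [268. 182.] 0.67 [457. 254.   4.]
scene drawer_tray l [271. 185.] 0.92 [459. 234.   7.]
scene parts_tray s [328. 222.] 0.95 [492.   5.   3.]
scene parts_tray l [332. 224.] 0.62 [498.  -4.   2.]
scene parts_tray l [417. 309.] 0.48 [ 463. -332.   15.]
scene specimen_a s [413. 305.] 0.72 [ 462. -319.   15.]
scene specimen_a s [400. 294.] 0.64 [ 458. -289.   23.]
scene specimen_a s [267. 185.] 0.53 [451. 248.  -1.]
scene specimen_a s [382. 282.] 0.46 [ 454. -239.   21.]
scene specimen_a l [416. 307.] 0.71 [ 464. -329.   18.]
scene specimen_a l [400. 295.] 0.51 [ 456. -287.   22.]
scene specimen_a l [367. 278.] 0.51 [ 438. -207.   12.]
scene specimen_a l [383. 282.] 0.51 [ 454. -242.   20.]
[ 312.46693657 -837.58132717  790.71610284] [-128.86808487   -0.67489488   -9.32262288]
side rack s [340. 296.] 0.76 [ 457. -283.   24.]
side rack l [340. 295.] 0.9 [ 458. -279.   23.]
side keeper s [342. 282.] 0.72 [ 462. -265.   53.]
side keeper l [343. 278.] 0.97 [ 467. -260.   61.]
side drawer_tray s [308. 179.] 0.92 [442. 248.   6.]
side drawer_tray l [335. 274.] 0.18 [ 453. -233.   47.]
side parts_tray s [336. 219.] 0.64 [506.  23.   6.]
side parts_tray l [336. 222.] 0.64 [504.  10.   5.]
side specimen_a s [350. 310.] 0.59 [ 471. -331.   26.]
side specimen_a s [343. 299.] 0.54 [ 462. -293.   24.]
side specimen_a s [333. 272.] 0.47 [ 448. -217.   40.]
side specimen_a l [352. 312.] 0.59 [ 475. -339.   28.]
side specimen_a l [344. 298.] 0.54 [ 463. -290.   23.]
side specimen_a l [336. 276.] 0.44 [ 453. -231.   40.]
side specimen_a l [339. 286.] 0.43 [ 458. -251.   23.]
```

View pics/scene0.png

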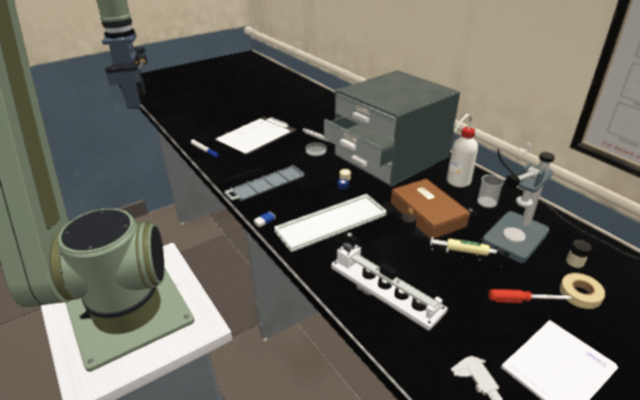

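>>> move_arm(plan=[[[2,-2.5,3.5],0,0],[[2.5,-3,3],0,0],[[3,-3.5,2],0,0],[[3,-3.5,2],0,0],[[3,-3.5,1],0,0]])

```text
time_s: 2.1
ee_pos: [356.6, 370.4, 330.9]
ee_rot: [179.8, 0.1, 157.5]
force: [1.1, -0.5, 0.1]
gripper_width: 91.4
gripper_force: 0.0
```

>>> move_arm(plan=[[[3,-3.5,1],0,0],[[3,-3.5,1],0,0],[[2,-3,0],0,0],[[0,-3,0],0,0],[[0,0,0],0,0]])

```text
time_s: 2.6
ee_pos: [435.7, 238.4, 349.1]
ee_rot: [-179.9, 0.0, 157.2]
force: [-0.3, 0.9, 0.8]
gripper_width: 91.2
gripper_force: 0.0
```

Run:
```python
from h import *
s=env.state(); print(s["time_s"],s["ee_pos"],s["ee_rot"])
p=env.grab_frame("wrist"); save(p,"w1.png"); np.savez("w1.npz",**p)
print(p["position"],p["orientation"],p["fovy"],p["D"])
P=cloud(p)
for l in ["drawer_tray"]:
    print(env.search_frame(p,l)[:2],env.landmark_of(p,l)[:2])
```

```text
2.6 [435.69548257 238.35490983 349.11552456] [-1.79948075e+02  3.96018906e-02  1.57187913e+02]
[370.37857108 266.02095349 520.33394418] [1.65438171e+02 5.65565780e-02 6.71246587e+01] 64.15079784374561 [-0.05382865  0.          0.          0.          0.        ]
[{'point': [337.9, 163.0], 'score': 0.63}] [{'point': [342.1, 167.5], 'score': 0.84}]
```

View pics/w1.png

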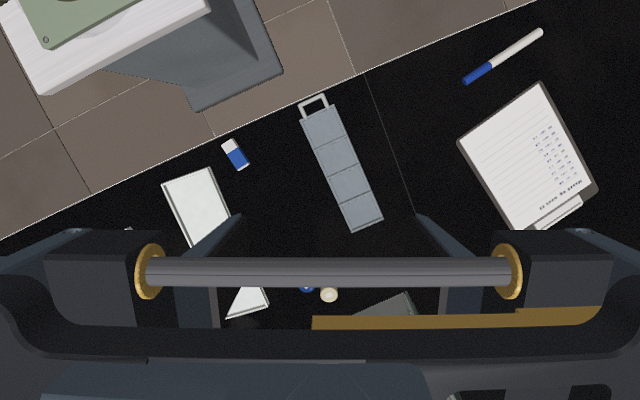

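```bash
cat >> h.py <<'E'
def rect(p,box,lo,hi,z,satmax=60):
    g=p["frame"].astype(int); v=g.max(2); s=v-g.min(2)
    m=((v>=lo)&(v<=hi)&(s<satmax)).astype(np.uint8); k=np.zeros_like(m); x0,y0,x1,y1=box; k[y0:y1,x0:x1]=m[y0:y1,x0:x1]
    k=cv2.morphologyEx(k,cv2.MORPH_CLOSE,np.ones((7,7)))
    k=cv2.morphologyEx(k,cv2.MORPH_OPEN,np.ones((9,9)))
    n,l,st,_=cv2.connectedComponentsWithStats(k); i=1+np.argmax(st[1:,4])
    c=cv2.findContours((l==i).astype(np.uint8),0,1)[0][0][:,0]
    W=np.array([ray(p,q,z)[:2] for q in c],np.float32)
    r=cv2.minAreaRect(W); b=cv2.boxPoints(r)
    return r,b
E
python3 - <<'E'
from h import *
p=dict(np.load("w1.npz"))
r,b=rect(p,(270,85,410,245),70,200,6); print(r,b)
print(ray(p,(342.1,167.5),0), ray(p,(313,103),10))
g=p["frame"]; print(g[130,330],g[60,330+120],g[190,350],g[150,400])
P=cloud(p); print(np.round(P[130:200:20,330:370:10]))
E
```

```text
((457.65960693359375, 253.49716186523438), (214.7119903564453, 61.238468170166016), 1.6824597120285034) [[349.4509  280.9512 ]
 [351.24887 219.73914]
 [565.8683  226.04312]
 [564.0703  287.2552 ]]
[455.88997355 254.70669285   0.        ] [343.9407259  251.69019828  10.        ]
[139 147 155] [16 22 18] [137 144 152] [22 16 18]
[[[392. 260.   4.]
  [398. 275.   2.]
  [405. 289.   0.]
  [411. 304.   1.]]

 [[421. 248.   4.]
  [428. 262.   4.]
  [434. 277.   5.]
  [440. 292.   2.]]

 [[451. 235.   3.]
  [458. 250.   2.]
  [464. 265.   4.]
  [470. 280.   7.]]

 [[483. 222.  -0.]
  [489. 237.   4.]
  [495. 253.   3.]
  [502. 268.   4.]]]
```

```bash
cat >> h.py <<'E'
def ortho(p,c,ang,L,W,z,s=2):
    """rows along u=axis at angle ang (deg) from -L/2..L/2, columns across"""
    a=np.radians(ang); u=np.array([np.cos(a),np.sin(a)]); v=np.array([-u[1],u[0]])
    A=np.arange(-L/2,L/2,1/s); B=np.arange(-W/2,W/2,1/s)
    X=np.array(c)[None,None,:]+A[:,None,None]*u+B[None,:,None]*v
    q=proj(p,np.c_[X.reshape(-1,2),np.full(A.size*B.size,z)]).reshape(A.size,B.size,2).astype(np.float32)
    return cv2.remap(p["frame"],q[...,0],q[...,1],cv2.INTER_LINEAR)
E
python3 - <<'E'
from h import *
p=dict(np.load("w1.npz"))
o=ortho(p,(458,253.5),1.68,270,110,6,3)
# grid marks each 10mm
for k in range(0,270,10): cv2.line(o,(0,k*3),(8 if k%50 else 20,k*3),(255,0,0),1)
for k in range(0,110,10): cv2.line(o,(k*3,0),(k*3,8 ),(255,0,0),1)
cv2.imwrite("pics/o1.png",cv2.rotate(o[...,::-1],cv2.ROTATE_90_COUNTERCLOCKWISE)[:, :800])
E
```

```text
(no output)
```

View pics/o1.png

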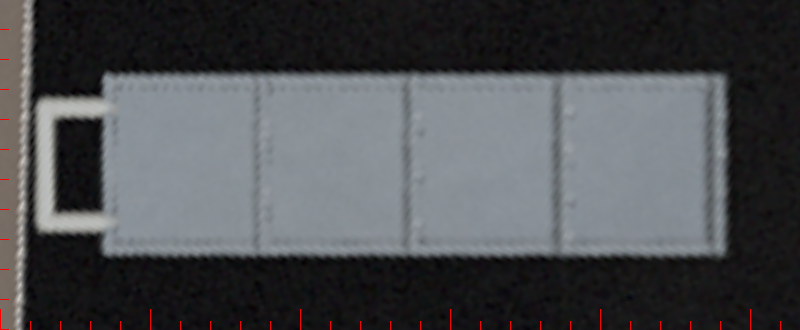

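Run:
```python
from h import *
P=np.load("sceneP.npy").reshape(-1,3); Q=np.load("sideP.npy").reshape(-1,3)
P=np.r_[P,Q]; P=P[np.isfinite(P[:,0])]
m=(P[:,2]>35)&(P[:,0]>250)&(P[:,0]<750)&(abs(P[:,1])<450); P=P[m]
H={}
for x,y,z in P:
    k=(int(x//50)*50,int(y//50)*50); H.setdefault(k,[]).append(z)
for x in range(250,750,50): print(x,[int(np.percentile(H[(x,y)],95)) if len(H.get((x,y),[]))>4 else 0 for y in range(-450,450,50)])
```

```text
250 [0, 0, 0, 0, 0, 0, 0, 0, 0, 0, 0, 0, 0, 0, 0, 0, 0, 0]
300 [0, 0, 0, 0, 0, 0, 0, 0, 0, 0, 0, 0, 0, 0, 0, 0, 0, 0]
350 [0, 0, 0, 0, 0, 0, 0, 0, 0, 0, 0, 0, 0, 0, 0, 0, 0, 0]
400 [0, 0, 0, 0, 54, 86, 88, 0, 0, 0, 0, 0, 0, 0, 0, 0, 0, 0]
450 [0, 41, 40, 61, 62, 49, 50, 0, 0, 0, 0, 0, 0, 0, 0, 0, 0, 0]
500 [0, 39, 0, 0, 0, 0, 0, 0, 0, 0, 0, 0, 0, 0, 0, 0, 0, 0]
550 [0, 0, 0, 0, 0, 0, 0, 0, 0, 0, 0, 0, 0, 0, 0, 0, 0, 0]
600 [0, 0, 0, 0, 0, 0, 41, 0, 0, 0, 0, 0, 0, 0, 0, 0, 0, 0]
650 [0, 0, 240, 0, 0, 45, 45, 45, 45, 132, 135, 135, 137, 135, 134, 0, 0, 0]
700 [0, 0, 224, 0, 43, 45, 45, 45, 45, 203, 210, 211, 211, 211, 210, 0, 0, 0]
```

>>> move_arm(plan=[[[0.5,-4.8,-1],-8,0],[[0.5,-4.8,-1],-8,0],[[0.5,-4.8,-1],-8,0],[[0.5,-4.8,-1],-8,0],[[0.5,-4,-1],-8,0]])

```text
time_s: 3.25
ee_pos: [460.5, 8.5, 298.5]
ee_rot: [180.0, 0.0, 117.2]
force: [0.9, 1.0, -0.0]
gripper_width: 91.2
gripper_force: 0.0
```

>>> move_arm(plan=[[[0,-4,0],-8,0],[[0,0,0],-8,0],[[0,0,0],-2,0],[[0,0,0],0,0]])

```text
time_s: 3.65
ee_pos: [460.7, -29.9, 298.7]
ee_rot: [180.0, -0.0, 99.5]
force: [-0.7, 0.1, -0.2]
gripper_width: 91.4
gripper_force: 0.0
```

Run:
```python
from h import *
s=env.state(); print(s["time_s"],s["ee_pos"],s["ee_rot"])
p=env.grab_frame("wrist"); save(p,"w2.png"); np.savez("w2.npz",**p)
print(env.search_frame(p,"parts_tray")[:2],env.landmark_of(p,"parts_tray")[:2])
```

```text
3.65 [460.71523585 -29.94192531 298.65693477] [ 1.79993142e+02 -2.16272554e-02  9.95038601e+01]
[{'point': [355.2, 151.5], 'score': 0.56}] [{'point': [356.1, 151.0], 'score': 0.93}]
```

View pics/w2.png

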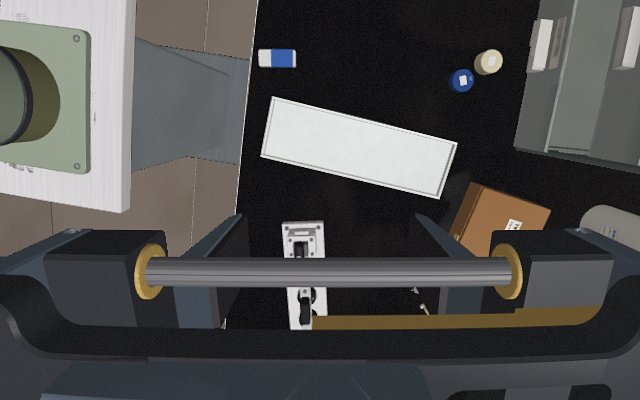

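>>> move_arm(plan=[[[0,-4.9,0.5],0,0],[[0,-4.9,0.5],0,0],[[0,-4.9,0.5],0,0],[[0,-4.9,0.5],0,0],[[0,-4.9,0],0,0]])

```text
time_s: 4.3
ee_pos: [460.8, -277.1, 319.7]
ee_rot: [179.9, 0.1, 99.5]
force: [1.2, -0.0, -1.1]
gripper_width: 91.7
gripper_force: 0.0
```

>>> move_arm(plan=[[[0,-4.5,0],0,0],[[0,-2.5,0],0,0],[[0,0,0],0,0],[[0,0,0],0,0]])

```text
time_s: 4.7
ee_pos: [460.6, -345.2, 318.3]
ee_rot: [-180.0, -0.1, 99.5]
force: [-0.5, -0.2, 0.6]
gripper_width: 91.2
gripper_force: 0.0
```

Run:
```python
from h import *
q=dict(np.load("w2.npz"))
r,b=rect(q,(250,80,470,210),140,256,14); print(r,b)
s=env.state(); print(s["time_s"],s["ee_pos"],s["ee_rot"])
p=env.grab_frame("wrist"); save(p,"w3.png"); np.savez("w3.npz",**p)
for l in ("rack","keeper","specimen","plunger_turn"):
    print(l,[(np.round(d["point"]),round(d["score"],2)) for d in env.search_frame(p,l)[:4]])
```

```text
((499.4224853515625, 1.2613601684570312), (86.2090072631836, 270.35205078125), 85.9828872680664) [[361.5589   -32.267567]
 [631.24677  -51.20692 ]
 [637.2861    34.790287]
 [367.5982    53.72964 ]]
4.7 [ 460.56913288 -345.15877811  318.33472375] [-1.79987404e+02 -7.76189683e-02  9.94581307e+01]
rack [(array([332.,  84.]), 0.64)]
keeper [(array([342., 102.]), 0.71)]
specimen [(array([347.,  62.]), 0.67), (array([336., 121.]), 0.63), (array([333.,  90.]), 0.46), (array([338., 151.]), 0.45)]
plunger_turn [(array([339.,   8.]), 0.69)]
```

View pics/w3.png

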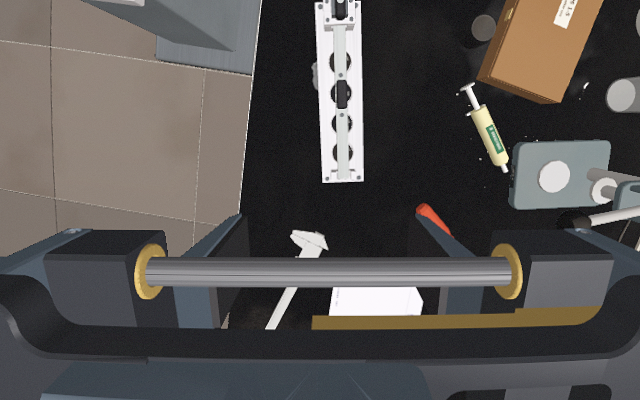

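>>> move_arm(plan=[[[0,2.5,1],0,0],[[0,0,0],0,0],[[0,0,0],0,0]])

```text
time_s: 5.25
ee_pos: [460.6, -320.2, 329.4]
ee_rot: [180.0, 0.1, 99.5]
force: [-0.2, 0.1, 0.6]
gripper_width: 91.0
gripper_force: 0.0
```

Run:
```python
from h import *
p=env.grab_frame("wrist"); save(p,"w4.png"); np.savez("w4.npz",**p)
print(p["position"],p["orientation"])
r,b=rect(p,(300,0,380,222),140,256,12); print(r,b)
c=(452,-250); o=ortho(p,c,-82,290,110,12,2.75)
for k in range(0,290,10): cv2.line(o,(0,int(k*2.75)),(8 if k%50 else 20,int(k*2.75)),(255,0,0),1)
for k in range(0,110,10): cv2.line(o,(int(k*2.75),0),(int(k*2.75),8),(255,0,0),1)
cv2.imwrite("pics/o4.png",cv2.rotate(o[...,::-1],cv2.ROTATE_90_COUNTERCLOCKWISE))
for l in ("keeper","specimen","plunger_turn","rack"):
    print(l,[(np.round(d["point"],1),round(d["score"],2),np.round(ray(p,d["point"],{"k":60,"s":23,"p":88,"r":0}[l[0]]))) for d in env.search_frame(p,l)[:4]])
for l in ("rack","keeper"): print(l,[(np.round(ray(p,d["point"],0 if l=="rack" else 30)),d["score"]) for d in env.landmark_of(p,l)[:2]])
```

```text
[ 448.38317039 -250.28127324  500.52758303] [ 1.65391423e+02 -4.15943209e-02  9.46739594e+00]
((460.7886962890625, -243.5614776611328), (63.66017150878906, 254.31912231445312), 11.887771606445312) [[ 403.447    -125.68595 ]
 [ 455.83554  -374.5507  ]
 [ 518.1304   -361.437   ]
 [ 465.74185  -112.572266]]
keeper [(array([337.4, 117.2]), 0.74, array([ 462., -251.,   60.]))]
specimen [(array([343.7, 165.6]), 0.57, array([ 484., -319.,   23.])), (array([331.2, 106.6]), 0.47, array([ 451., -237.,   23.])), (array([330.3, 143. ]), 0.42, array([ 459., -289.,   23.]))]
plunger_turn [(array([333.4,  23.1]), 0.52, array([ 437., -144.,   88.]))]
rack [(array([330.,  97.]), 0.56, array([ 447., -223.,    0.]))]
rack [(array([ 464., -268.,    0.]), 0.68)]
keeper [(array([ 463., -244.,   30.]), 0.84)]
```

View pics/o4.png

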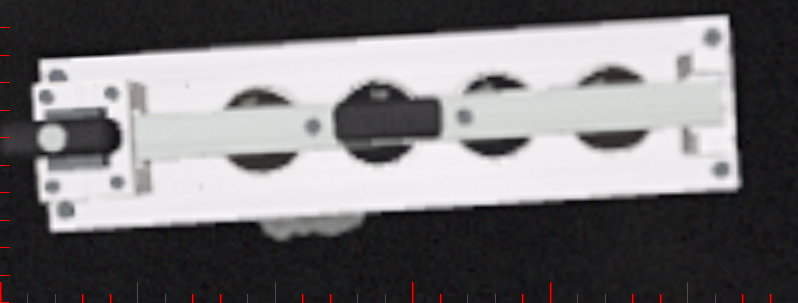

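```bash
cat >> h.py <<'E'
RC=np.array([461.4,-245.,0]); RY=11.8
def rk(x,y,z): return RC+R.from_euler('z',RY,degrees=True).apply([x,y,z])
def over(p,im,s,x0,y0,pts):
    for q in proj(p,np.array(pts)): cv2.circle(im,(int((q[0]-x0)*s),int((q[1]-y0)*s)),3,(0,255,0),1)
E
python3 - <<'E'
from h import *
p=dict(np.load("w4.npz"))
im=cv2.resize(p["frame"][0:200,290:390],None,fx=4,fy=3,interpolation=cv2.INTER_CUBIC)
im=cv2.resize(p["frame"][0:200,290:390],None,fx=3,fy=3,interpolation=cv2.INTER_CUBIC)
pts=[rk(x,120+y,88) for x in(-6,6) for y in(-18,18)]+[rk(x,17+y,62) for x in(-7,7) for y in(-18,18)]+[rk(x,y,12) for x in(-31,31) for y in(-125,125)]+[rk(x,y,48.5) for x in(0,) for y in(104,136)]
over(p,im,3,290,0,pts)
cv2.imwrite("pics/z4.png",im[...,::-1])
for k in((0,120,0),(0,17,0),(0,63,0),(0,21,0),(0,-21,0),(0,-63,0)): print(k,np.round(rk(*k),1))
E
```

```text
(0, 120, 0) [ 436.9 -127.5    0. ]
(0, 17, 0) [ 457.9 -228.4    0. ]
(0, 63, 0) [ 448.5 -183.3    0. ]
(0, 21, 0) [ 457.1 -224.4    0. ]
(0, -21, 0) [ 465.7 -265.6    0. ]
(0, -63, 0) [ 474.3 -306.7    0. ]
```

View pics/z4.png

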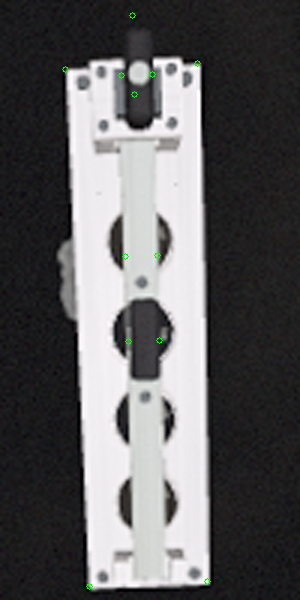

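```bash
sed -i 's/RC=np.array(\[461.4,-245.,0\])/RC=np.array([464.8,-261.4,0])/' h.py
python3 - <<'E'
from h import *
p=dict(np.load("w4.npz"))
im=cv2.resize(p["frame"][0:200,290:390],None,fx=4,fy=4,interpolation=cv2.INTER_CUBIC)[:600]
pts=[rk(x,120+y,88) for x in(-6,6) for y in(-18,18)]+[rk(x,17+y,62) for x in(-7,7) for y in(-18,18)]+[rk(x,y,48.5) for x in(0,) for y in(104,136)]
for y in (63,21,-21,-63): pts+=[rk(16.5,y,12),rk(-16.5,y,12)]
pts+=[rk(x,132,38) for x in (-8,8)]+[rk(x,-98,38) for x in (-8,8)]
over(p,im,4,290,0,pts)
cv2.imwrite("pics/z4b.png",im[...,::-1])
for k in((0,120,0),(0,17,0),(0,63,0),(0,21,0),(0,-21,0),(0,-63,0)): print(k,np.round(rk(*k),1))
E
```

```text
(0, 120, 0) [ 440.3 -143.9    0. ]
(0, 17, 0) [ 461.3 -244.8    0. ]
(0, 63, 0) [ 451.9 -199.7    0. ]
(0, 21, 0) [ 460.5 -240.8    0. ]
(0, -21, 0) [ 469.1 -282.     0. ]
(0, -63, 0) [ 477.7 -323.1    0. ]
```

View pics/z4b.png

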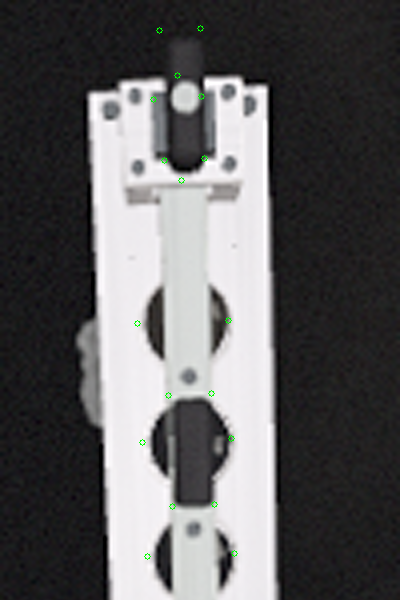

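>>> move_arm(plan=[[[-0.3,2.9,-3],2.3,0],[[-0.3,2.9,-3],0,0],[[-0.3,2.9,-3],0,0],[[-0.3,2.9,-3],0,0],[[-0.3,2.9,-3],0,0]])

```text
time_s: 6.1
ee_pos: [445.0, -174.8, 177.7]
ee_rot: [180.0, 0.0, 101.7]
force: [0.9, -0.8, -0.2]
gripper_width: 90.8
gripper_force: 0.0
```

>>> move_arm(plan=[[[-0.3,2.9,-3],0,0],[[0,0,-3.5],0,0.4],[[0,0,0],0,0.5],[[0,0,0],0,0.5]], squeeze=35)

```text
time_s: 6.5
ee_pos: [442.8, -147.1, 114.2]
ee_rot: [-180.0, 0.0, 101.7]
force: [-0.2, -0.5, -0.1]
gripper_width: 70.1
gripper_force: 0.0
```

Run:
```python
from h import *
s=env.state(); print(s["time_s"],s["ee_pos"],s["ee_rot"],s["gripper_width"])
p=env.grab_frame("wrist"); a=p["frame"]
q=env.grab_frame("side"); b=q["frame"]
u=proj(q,[s["ee_pos"]])[0].astype(int); print(u)
c=cv2.resize(b[u[1]-60:u[1]+90,u[0]-75:u[0]+75],(600,600),interpolation=cv2.INTER_CUBIC)
save(p,"w5.png"); cv2.imwrite("pics/s5.png",c[...,::-1])
```

```text
6.5 [ 442.78430243 -147.05994699  114.20241312] [-1.79999424e+02  4.59696342e-03  1.01725491e+02] 70.11824984826049
[326 232]
```

View pics/s5.png

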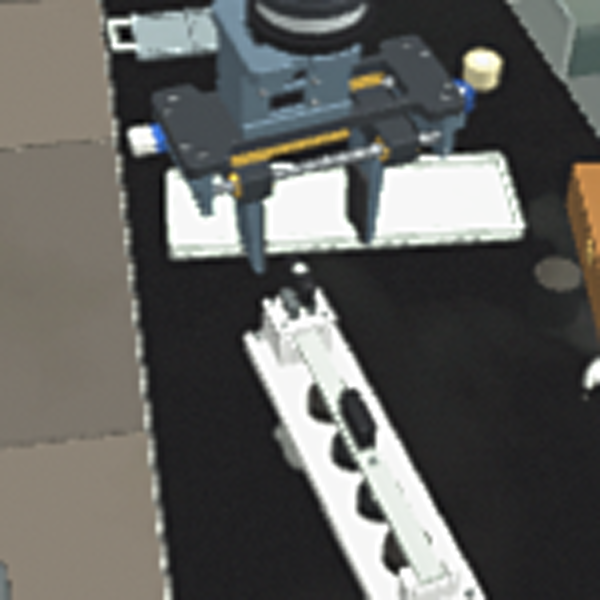

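View pics/w5.png

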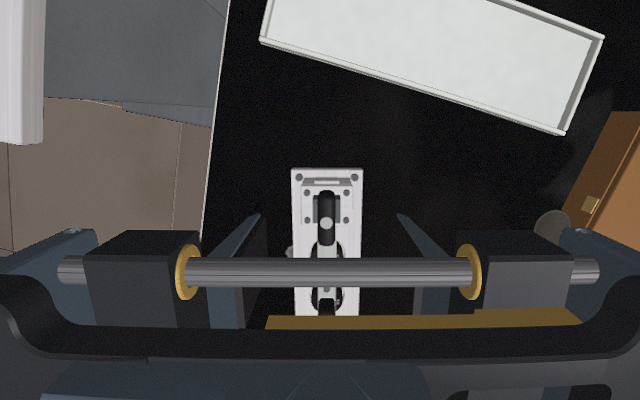

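Run:
```python
from h import *
p=env.grab_frame("wrist")
for uv,z in (((327,187),88),((327,246),88),((326,223),88),((320,217),88),((335,217),88),((291,169),12),((362,169),12),((303,185),48.5),((352,184),48.5)): print(uv,z,np.round(ray(p,uv,z),1))
for x,y,z in ((-6,102,88),(6,138,88),(0,120,88),(-31,142,12),(31,142,12),(0,136,48.5)): print((x,y,z),np.round(rk(x,y,z),1), proj(p,rk(x,y,z)))
print(p["position"],p["orientation"])
```

```text
(327, 187) 88 [ 437.7 -122.    88. ]
(327, 246) 88 [ 445.8 -161.6   88. ]
(326, 223) 88 [ 441.9 -145.8   88. ]
(320, 217) 88 [ 437.3 -142.6   88. ]
(335, 217) 88 [ 446.9 -140.6   88. ]
(291, 169) 12 [ 407.3 -129.3   12. ]
(362, 169) 12 [ 467.7 -116.8   12. ]
(303, 185) 48.5 [ 421.2 -132.8   48.5]
(352, 184) 48.5 [ 457.7 -124.5   48.5]
(-6, 102, 88) [ 438.1 -162.8   88. ] [[315.3067448  245.38339169]]
(6, 138, 88) [ 442.5 -125.1   88. ] [[333.28971046 193.10006612]]
(0, 120, 88) [ 440.3 -143.9   88. ] [[324.09593054 219.83419577]]
(-31, 142, 12) [ 405.4 -128.7   12. ] [[289.00902    168.00750586]]
(31, 142, 12) [ 466.1 -116.1   12. ] [[360.37180939 167.74740271]]
(0, 136, 48.5) [ 437.  -128.3   48.5] [[324.4115672  183.36471812]]
[428.71077044 -78.33430522 286.59185323] [165.363136    -0.172105    11.62310013]
```

```bash
sed -i 's/RC=np.array(.*,0\])/RC=np.array([466.6,-261.6,0])/' h.py; grep RC= h.py
```

```text
RC=np.array([466.6,-261.6,0]); RY=11.8
```

>>> move_arm(plan=[[[-0.05,0.2,-3],0,0.5],[[0,0,-1.7],0,0.5],[[0,0,0],0,0.5],[[0,0,0],0,0.7],[[0,0,0],0,0.9]])

```text
time_s: 7.15
ee_pos: [443.1, -145.3, 68.3]
ee_rot: [179.8, 0.1, 101.7]
force: [0.3, -0.7, 0.6]
gripper_width: 32.2
gripper_force: 0.0
```

>>> move_arm(plan=[[[0,0,0],0,1],[[0,0,0],0,1],[[0,0,0],0,1]], squeeze=35)

```text
time_s: 7.45
ee_pos: [441.3, -145.0, 67.4]
ee_rot: [-179.9, 0.0, 101.8]
force: [-3.1, 0.4, 4.4]
gripper_width: 11.8
gripper_force: 35.0
```

>>> move_arm(plan=[[[0,0,0.5],0,1],[[0,0,0.5],0,1],[[0,0,0.2],0,1],[[0,0,0],0,1]])

```text
time_s: 7.85
ee_pos: [441.2, -144.9, 78.6]
ee_rot: [-179.9, 0.0, 101.8]
force: [-1.1, -3.9, -6.4]
gripper_width: 11.7
gripper_force: 35.0
```

>>> move_arm(plan=[[[0,0,0.05],-5,1],[[0,0,0],-8,1],[[0,0,0],-8,1],[[0,0,0],-8,1],[[0,0,0],-8,1]])

```text
time_s: 8.35
ee_pos: [440.8, -144.9, 78.7]
ee_rot: [-179.9, 0.1, 64.4]
force: [-2.2, -4.6, -6.1]
gripper_width: 11.7
gripper_force: 35.0
```

>>> move_arm(plan=[[[0,0,0],-8,1],[[0,0,0],-8,1],[[0,0,0],-8,1],[[0,0,0],-8,1],[[0,0,0],0,1]])

```text
time_s: 8.85
ee_pos: [440.5, -144.7, 78.6]
ee_rot: [-179.9, 0.1, 32.8]
force: [-2.4, -3.9, -6.6]
gripper_width: 11.8
gripper_force: 35.0
```

>>> move_arm(plan=[[[0,0,-0.1],0,1],[[0,0,0],0,0.7],[[0,0,0],0,0.5],[[0,0,0],0,0.4],[[0,0,0],0,0.4]])

```text
time_s: 9.35
ee_pos: [442.5, -144.6, 78.8]
ee_rot: [179.9, -0.1, 32.8]
force: [0.2, 0.2, 0.2]
gripper_width: 41.0
gripper_force: 0.0
```

>>> move_arm(plan=[[[0,0,3],0,0.4],[[0,0,3],8.5,0.4],[[0,0,0],8.5,0.4],[[0,0,0],8.5,0.4],[[0,0,0],8.5,0.4]])

```text
time_s: 9.85
ee_pos: [442.2, -144.5, 138.9]
ee_rot: [179.9, -0.0, 67.1]
force: [0.6, 0.2, -0.1]
gripper_width: 55.2
gripper_force: 0.0
```

Run:
```python
from h import *
s=env.state(); print(s["time_s"],s["ee_pos"],s["ee_rot"],s["gripper_width"],s["force"])
q=env.grab_frame("wrist"); save(q,"w6.png"); np.savez("w6.npz",**q)
print(proj(q,[rk(0,120,98),rk(0,17,62)]))
```

```text
9.85 [ 442.21711728 -144.53791357  138.889912  ] [ 1.79912769e+02 -2.79174462e-02  6.71106674e+01] 55.19188634427608 [ 0.61140341  0.17074696 -0.14094424]
[[328.01829408 219.15310414]
 [394.55383558 297.49690997]]
```

View pics/w6.png

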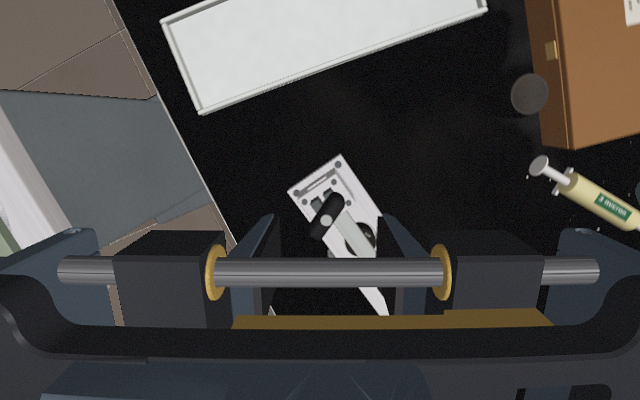

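>>> move_arm(plan=[[[0.7,-3.5,0],8.5,0.4],[[0.7,-3.5,0],8.5,0.4],[[0.7,-3.05,0],8.5,0.4],[[0,0,-3],8.5,0.5],[[0,0,-3],0.7,0.5]])

```text
time_s: 10.4
ee_pos: [464.0, -246.6, 78.3]
ee_rot: [179.8, 0.1, 101.4]
force: [0.0, -0.3, -1.0]
gripper_width: 45.7
gripper_force: 0.0
```

>>> move_arm(plan=[[[0,0,-3.6],0,0.6],[[0,0,0],0,0.6],[[0,0,0],0,0.8],[[0,0,0],0,1],[[0,0,0],0,1]], squeeze=25)

```text
time_s: 10.9
ee_pos: [464.0, -245.7, 44.1]
ee_rot: [179.8, 0.1, 101.4]
force: [-1.5, -0.3, 0.9]
gripper_width: 15.5
gripper_force: 0.4
```

>>> move_arm(plan=[[[0,0,0],0,1],[[0,0,0.05],0,1],[[0.2,-0.98,0],0,1],[[0.2,-0.98,0],0,1],[[0.2,-0.98,0],0,1]])

```text
time_s: 11.4
ee_pos: [468.9, -273.5, 44.0]
ee_rot: [180.0, -0.1, 101.4]
force: [-1.0, 5.6, 7.1]
gripper_width: 14.0
gripper_force: 25.0
```

>>> move_arm(plan=[[[0.3,-1.47,0],0,1],[[0,0,0],0,1]])

```text
time_s: 11.6
ee_pos: [473.0, -291.0, 43.4]
ee_rot: [179.9, 0.1, 101.4]
force: [0.7, -2.9, 3.1]
gripper_width: 13.5
gripper_force: 25.0
```

>>> move_arm(plan=[[[0,0,0.4],0,1],[[0,0,0.4],0,1],[[0,0,0],0,1]])

```text
time_s: 11.9
ee_pos: [471.7, -288.8, 51.1]
ee_rot: [180.0, -0.0, 101.4]
force: [-0.2, -0.9, -1.3]
gripper_width: 13.6
gripper_force: 25.0
```

Run:
```python
from h import *
q=env.grab_frame("side"); b=q["frame"]
u=proj(q,[rk(0,20,40)])[0].astype(int); print(u)
c=cv2.resize(b[u[1]-60:u[1]+90,u[0]-75:u[0]+75],(600,600),interpolation=cv2.INTER_CUBIC)
cv2.imwrite("pics/s7.png",c[...,::-1])
print(env.state()["force"],env.state()["torque"])
```

```text
[339 277]
[ 0.94773688 -0.60112833 -0.88375499] [-0.10765104 -0.00289276  0.03414757]
```

View pics/s7.png

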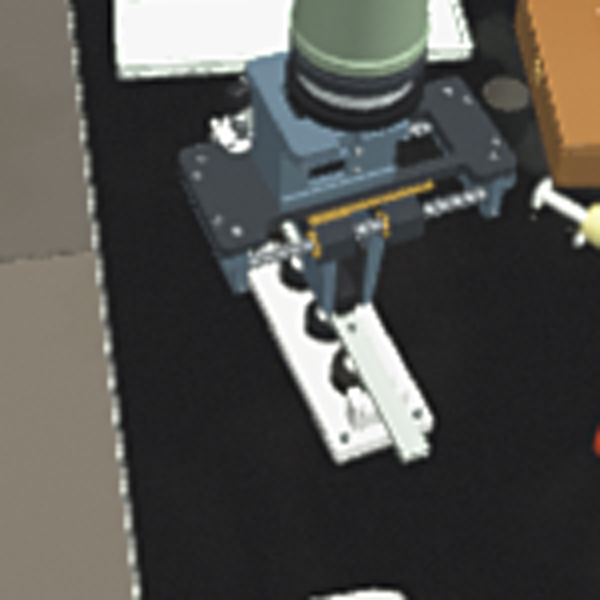

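>>> move_arm(plan=[[[0,0,3],0,1],[[0,0,4],0,1],[[0,0,4],0,1],[[0.4,3,0],8.3,1],[[0.4,4,0],8.3,1]])

```text
time_s: 12.45
ee_pos: [480.5, -219.7, 162.1]
ee_rot: [179.9, 0.2, 118.2]
force: [0.3, 1.0, -1.2]
gripper_width: 13.8
gripper_force: 25.0
```

>>> move_arm(plan=[[[0.4,4,0],8.3,1],[[0.4,4,0],8.3,1],[[0.4,4,0],8.3,1],[[0.4,4,0],8.3,1],[[0.4,3.5,0],8.3,1]])

```text
time_s: 12.95
ee_pos: [499.2, -22.1, 160.6]
ee_rot: [180.0, -0.0, 159.9]
force: [0.3, -1.0, -0.7]
gripper_width: 13.8
gripper_force: 25.0
```

>>> move_arm(plan=[[[0.2,2,0],8.3,1],[[0,0.6,-2],8.2,1],[[0,0,-4],0,1],[[0,0,0],0,1],[[0,0,0],0,1]])

```text
time_s: 13.45
ee_pos: [501.3, 1.9, 100.7]
ee_rot: [180.0, -0.1, 176.0]
force: [0.8, -0.9, -0.2]
gripper_width: 13.8
gripper_force: 25.0
```

Run:
```python
from h import *
s=env.state(); print(s["time_s"],s["ee_pos"],s["ee_rot"],s["gripper_width"],s["force"],s["torque"])
q=env.grab_frame("scene"); b=q["frame"]
u=proj(q,[[480,-40,40]])[0].astype(int)
c=cv2.resize(b[u[1]-100:u[1]+100,u[0]-100:u[0]+100],(600,600),interpolation=cv2.INTER_CUBIC)
cv2.imwrite("pics/s8.png",c[...,::-1])
q=env.grab_frame("wrist"); save(q,"w8.png")
```

```text
13.45 [501.31305231   1.85794353 100.71894211] [ 1.79999684e+02 -1.08628753e-01  1.76031556e+02] 13.77321411973003 [ 0.75640514 -0.88596617 -0.24700967] [-0.01826141 -0.04519683 -0.00859421]
```

View pics/s8.png

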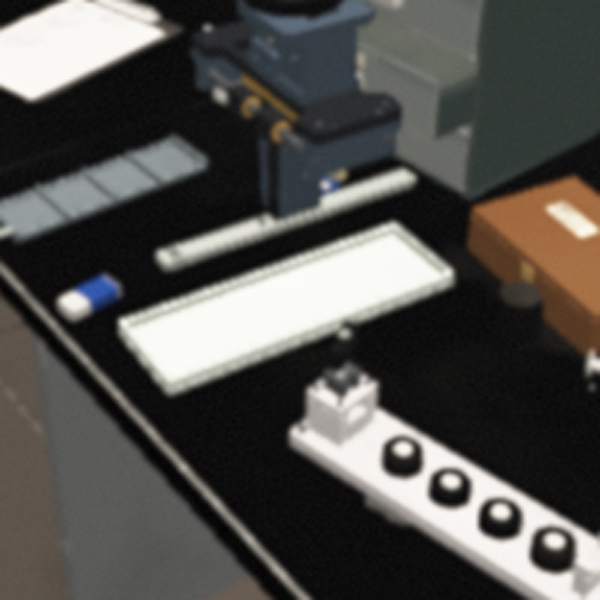

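>>> move_arm(plan=[[[0,0,-3.5],0,1],[[0,0,-3],0,1],[[0,0,-1.1],0,1],[[0,0,-0.3],0,1],[[0,0,0],0,1]])

```text
time_s: 14.05
ee_pos: [502.9, 1.6, 22.8]
ee_rot: [180.0, 0.1, 176.0]
force: [-0.9, 0.1, -0.6]
gripper_width: 13.5
gripper_force: 25.0
```

>>> move_arm(plan=[[[0,0,-0.2],0,1],[[0,0,-0.15],0,1],[[0,0,0],0,1]])

```text
time_s: 14.35
ee_pos: [502.2, 1.8, 18.8]
ee_rot: [180.0, 0.1, 176.0]
force: [-0.6, -0.6, -0.6]
gripper_width: 13.5
gripper_force: 25.0
```

>>> move_arm(plan=[[[0,0,-0.1],0,1],[[0,0,0],0,0.8],[[0,0,0],0,0.6],[[0,0,0],0,0.5],[[0,0,0],0,0.5]])

```text
time_s: 14.85
ee_pos: [501.8, 1.7, 17.2]
ee_rot: [180.0, -0.0, 176.0]
force: [-0.8, -0.3, -0.0]
gripper_width: 39.5
gripper_force: 0.0
```

>>> move_arm(plan=[[[0,0,4],0,0.5],[[0,0,4],0,0.5],[[0,0,3],0,0.5],[[0,0,0],0,0.5]])

```text
time_s: 15.25
ee_pos: [504.8, 1.7, 131.5]
ee_rot: [180.0, 0.5, 176.0]
force: [0.0, -0.2, 1.0]
gripper_width: 45.7
gripper_force: 0.0
```

Run:
```python
from h import *
s=env.state(); print(s["time_s"],s["ee_pos"],s["ee_rot"],s["gripper_width"],s["force"])
q=env.grab_frame("scene"); P=cloud(q)
print([(np.round(d["point"]),round(d["score"],2)) for d in env.search_frame(q,"specimen")[:5]])
m=(P[...,2]>26)&(P[...,2]<50)&(abs(P[...,0]-500)<60)&(abs(P[...,1])<40); print(m.sum(),np.median(P[m],0))
w=env.grab_frame("wrist"); np.savez("w9.npz",**w)
a=cv2.resize(q["frame"][150:330,230:450],None,fx=2.5,fy=2.5,interpolation=cv2.INTER_CUBIC)
cv2.imwrite("pics/s9.png",a[...,::-1]); save(w,"w9.png")
```

```text
15.25 [504.82905779   1.69273601 131.46975911] [179.96801171   0.53859079 176.0375942 ] 45.71847269050836 [ 0.03523376 -0.21874505  1.00235408]
[(array([399., 291.]), 0.63), (array([366., 274.]), 0.49), (array([418., 306.]), 0.47)]
80 [497.04205157  -2.95178345  33.87046512]
```

View pics/s9.png

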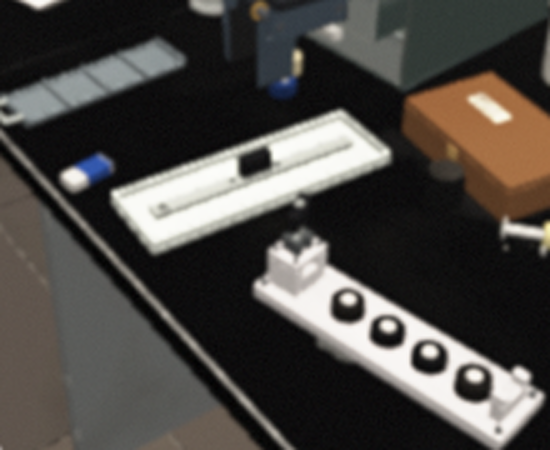

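>>> move_arm(plan=[[[-0.85,-3.4,0],-8.25,0.5],[[-0.85,-3.4,0],-8.25,0.5],[[-0.85,-3.4,0],-8.25,0.5],[[-0.85,-3.4,0],-8.25,0.5],[[-0.85,-3.4,0],-8.25,0.5]])

```text
time_s: 15.9
ee_pos: [457.7, -169.0, 125.4]
ee_rot: [-179.9, -0.2, 134.5]
force: [1.0, -0.1, -0.0]
gripper_width: 45.4
gripper_force: 0.0
```

>>> move_arm(plan=[[[-0.6,-3.2,0],-8.25,0.5],[[0,0,0],-8.25,0.5],[[0,0,0],-8.25,0.5],[[0,0,0],-8.25,0.5],[[0,0,0],0,0.5]])

```text
time_s: 16.4
ee_pos: [452.2, -199.9, 125.5]
ee_rot: [-179.8, -0.1, 101.8]
force: [-0.2, -0.3, 0.2]
gripper_width: 45.5
gripper_force: 0.0
```

Run:
```python
from h import *
s=env.state(); print(s["time_s"],s["ee_pos"],s["ee_rot"],s["gripper_width"])
for c in ("scene","side"):
    q=env.grab_frame(c); 
    ps=sorted([(d["point"][0],d["point"][1],d["score"]) for d in env.search_frame(q,"specimen") if d["score"]>.3])
    for u,v,sc in ps: 
        X=ray(q,(u,v),15); l=R.from_euler('z',-RY,degrees=True).apply(X-RC); print(c,round(u),round(v),round(sc,2),np.round(l,1))
```

```text
16.4 [ 452.22703209 -199.88051677  125.46785503] [-1.79827847e+02 -1.34555104e-01  1.01784992e+02] 45.53240247530345
scene 368 273 0.49 [-5.1 64.3 15. ]
scene 385 281 0.61 [ 1.5 24.3 15. ]
scene 398 289 0.55 [  0.6 -11.5  15. ]
scene 417 304 0.63 [ -6.5 -60.6  15. ]
side 339 282 0.49 [ 2.8 25.  15. ]
side 344 298 0.61 [ -6.6 -25.5  15. ]
side 354 310 0.41 [  4.9 -65.2  15. ]
```

>>> move_arm(plan=[[[0.15,0,-4],0,0.5],[[0,0,-4],0,0.5],[[0,0,-1.5],0,0.5],[[0,0,0],0,0.5],[[0,0,-0.8],0,0.5]], squeeze=15)

```text
time_s: 17.1
ee_pos: [456.0, -200.7, 25.0]
ee_rot: [179.9, 0.1, 101.8]
force: [0.5, 0.3, 0.4]
gripper_width: 45.6
gripper_force: 0.0
```

>>> move_arm(plan=[[[0,0,-0.3],0,0.5],[[0,0,0],0,0.5],[[0,0,0],0,0.5]])

```text
time_s: 17.4
ee_pos: [455.3, -200.5, 21.9]
ee_rot: [179.9, 0.1, 101.8]
force: [-0.9, 0.4, -0.0]
gripper_width: 45.8
gripper_force: 0.0
```

>>> move_arm(plan=[[[-0.1,0,-0.3],0,0.5],[[0,0,-0.3],0,0.5],[[0,0,0],0,0.65],[[0,0,0],0,0.8],[[0,0,0],0,0.8]])

```text
time_s: 17.9
ee_pos: [453.8, -200.3, 15.3]
ee_rot: [180.0, 0.0, 101.8]
force: [-0.5, 0.7, -0.0]
gripper_width: 29.5
gripper_force: 15.0
```

>>> move_arm(plan=[[[0,0,1],0,0.8],[[0,0,3.5],0,0.8],[[0,0,4],0,0.8],[[0,0,3.5],0,0.8],[[-0.4,2.8,0],8,0.8]])

```text
time_s: 18.4
ee_pos: [454.2, -175.3, 141.1]
ee_rot: [179.4, 0.6, 109.8]
force: [-0.3, 1.5, -1.5]
gripper_width: 29.4
gripper_force: 15.0
```

>>> move_arm(plan=[[[-0.6,4.5,0],8,0.8],[[-0.7,4.5,0],8,0.8],[[-0.7,4.5,0],8,0.8],[[-0.7,4.5,0],8,0.8],[[-0.7,4.5,0],8,0.8]])

```text
time_s: 18.9
ee_pos: [415.4, 54.4, 136.2]
ee_rot: [179.9, 0.1, 150.1]
force: [0.9, 0.3, -0.7]
gripper_width: 29.1
gripper_force: 15.0
```

>>> move_arm(plan=[[[-0.7,4.5,0],8,0.8],[[-0.7,4.5,0],8,0.8],[[-0.7,4.5,0],8,0.8],[[-0.6,4,0],8,0.8],[[-0.3,2.4,0],0,0.8]])

```text
time_s: 19.4
ee_pos: [385.3, 254.5, 136.2]
ee_rot: [179.9, 0.1, -177.9]
force: [0.9, -0.6, 0.6]
gripper_width: 29.2
gripper_force: 15.0
```

>>> move_arm(plan=[[[0,0,-4],0,0.8],[[0,0,-4],0,0.8],[[0,0,0],0,0.8]])

```text
time_s: 19.7
ee_pos: [382.4, 250.0, 52.2]
ee_rot: [-179.7, -0.5, -178.2]
force: [-1.8, -0.4, -0.9]
gripper_width: 29.8
gripper_force: 15.0
```

Run:
```python
from h import *
q=env.grab_frame("wrist"); s=env.state(); print(s["ee_pos"],q["position"]); np.savez("w10.npz",**q)
g=q["frame"].max(2).astype(int)
for x in (365,380):
    print(x,[(y,int(g[int(v),int(u)])) for y in range(206,302,3) for u,v in [proj(q,[x,y,6])[0]] if 0<=v<400])
print([(x,int(g[int(v),int(u)])) for x in range(320,420,3) for u,v in [proj(q,[x,240-(0),10])[0]] if 0<=v<400])
print([(d["point"],d["score"],ray(q,d["point"],0)) for d in env.landmark_of(q,"drawer_tray")[:2]])
```

```text
[384.336481   250.96873146  54.41625959] [313.0895369  248.80785551 224.07061998]
365 [(206, 44), (209, 44), (212, 44), (215, 45), (218, 45), (221, 199), (224, 226), (227, 234), (230, 234), (233, 233), (236, 236), (239, 234), (242, 233), (245, 232), (248, 234), (251, 233), (254, 232), (257, 232), (260, 233), (263, 234), (266, 232), (269, 232), (272, 231), (275, 232), (278, 231), (281, 168), (284, 44), (287, 42), (290, 45), (293, 42), (296, 45), (299, 47)]
380 [(206, 40), (209, 45), (212, 43), (215, 46), (218, 45), (221, 46), (224, 227), (227, 187), (230, 235), (233, 233), (236, 235), (239, 234), (242, 237), (245, 113), (248, 47), (251, 57), (254, 53), (257, 67), (260, 235), (263, 231), (266, 231), (269, 223), (272, 220), (275, 126), (278, 122), (281, 181), (284, 48), (287, 47), (290, 45), (293, 45), (296, 45), (299, 47)]
[(320, 195), (323, 196), (326, 194), (329, 211), (332, 47), (335, 36), (338, 255), (341, 255), (344, 49), (347, 44), (350, 45), (353, 42), (356, 100), (359, 216), (362, 220), (365, 234), (368, 234), (371, 234), (374, 233), (377, 233), (380, 228), (383, 53), (386, 54), (389, 81), (392, 89), (395, 89), (398, 89), (401, 88), (404, 86), (407, 89), (410, 87), (413, 120), (416, 137), (419, 148)]
[([329.0, 310.1], 0.71, array([461.28857784, 253.15572506,   0.        ]))]
```

>>> move_arm(plan=[[[0,0,-2.5],0,0.8],[[0,0,-1],0,0.8],[[0,0,-0.4],0,0.8],[[0,0,0],0,0.8],[[0,0,0],0,0.8]])

```text
time_s: 20.3
ee_pos: [386.6, 252.1, 17.2]
ee_rot: [179.9, 0.1, -178.2]
force: [0.5, 0.2, -0.3]
gripper_width: 29.0
gripper_force: 15.0
```

>>> move_arm(plan=[[[0,0,-0.2],0,0.8],[[0,0,-0.1],0,0.8],[[0,0,-0.05],0,0.8],[[0,0,0],0,0.8]])

```text
time_s: 20.7
ee_pos: [385.8, 251.8, 12.8]
ee_rot: [180.0, -0.0, -178.2]
force: [0.7, -0.1, -0.8]
gripper_width: 29.4
gripper_force: 15.0
```

>>> move_arm(plan=[[[0,0,-0.03],0,0.6],[[0,0,0],0,0.5],[[0,0,0],0,0.5],[[0,0,3],0,0.5],[[0,0,4],0,0.5]])

```text
time_s: 21.2
ee_pos: [384.4, 250.9, 81.7]
ee_rot: [-179.9, -0.3, -178.2]
force: [0.7, -0.6, -0.9]
gripper_width: 45.6
gripper_force: 0.0
```

>>> move_arm(plan=[[[0,0,4],0,0.5],[[0.3,-2,0],-8,0.5],[[0.7,-4.5,0],-8,0.5],[[0.7,-4.5,0],-8,0.5],[[0,0,0],0,0.5]])

```text
time_s: 21.7
ee_pos: [402.7, 137.8, 122.5]
ee_rot: [-179.9, 0.0, 157.4]
force: [-0.4, -0.1, -0.6]
gripper_width: 45.5
gripper_force: 0.0
```

```bash
cat > chk.py <<'E'
from h import *
s=env.state(); print(s["time_s"],np.round(s["ee_pos"],1),np.round(s["ee_rot"],1),s["gripper_width"])
T=np.array([460.5,253.6,0]); TY=180+1.68-90
for c in ("scene","side","wrist"):
    q=env.grab_frame(c)
    for d in env.search_frame(q,"specimen"):
        if d["score"]<.3: continue
        X=ray(q,d["point"],15)
        lt=R.from_euler('z',-TY,degrees=True).apply(X-T); lr=R.from_euler('z',-RY,degrees=True).apply(X-RC)
        print(c,np.round(d["point"]),round(d["score"],2),"tray" if abs(lt[1])<110 and abs(lt[0])<60 else "rack", np.round(lt if abs(lt[1])<110 and abs(lt[0])<60 else lr,1))
    P=cloud(q).reshape(-1,3); L=R.from_euler('z',-TY,degrees=True).apply(P-T); g=q["frame"].reshape(-1,3).max(1)
    for b in (75.5,25,-25,-75.5):
        m=(abs(L[:,1]-b)<22)&(abs(L[:,0])<26)&(L[:,2]>13)&(L[:,2]<30)&(g<100)
        if m.sum()>5: print("  bay",b,m.sum(),np.round(np.median(L[m],0),1), round(np.percentile(L[m,2],90),1))
E
python3 chk.py
```

```text
21.7 [402.7 137.8 122.5] [-179.9    0.   157.4] 45.54235933479051
scene [417. 305.] 0.67 rack [ -8.4 -62.3  15. ]
scene [242. 188.] 0.59 tray [ 1.  82.1 15. ]
scene [384. 280.] 0.56 rack [ 2.1 25.3 15. ]
scene [399. 290.] 0.55 rack [  0.2 -12.3  15. ]
scene [266. 184.] 0.36 tray [-22.7  20.4  15. ]
  bay 75.5 57 [-6.9 81.4 20.3] 22.8
side [338. 221.] 0.75 rack [ 93.  244.4  15. ]
side [291. 176.] 0.39 tray [ 9.9 73.1 15. ]
  bay 75.5 38 [-9.4 75.3 20.9] 24.5
wrist [439. 133.] 0.87 tray [ 1.5 73.9 15. ]
  bay 75.5 814 [-2.5 77.  22.3] 23.3
```

>>> move_arm(plan=[[[0.66,-4,0],-7.95,0.5],[[0.66,-4.5,0],-7.95,0.5],[[0.66,-4.5,0],-7.95,0.5],[[0.66,-4.5,0],-7.95,0.5],[[0.66,-4.5,0],-7.95,0.5]])

```text
time_s: 22.5
ee_pos: [436.3, -78.9, 122.5]
ee_rot: [180.0, 0.0, 117.9]
force: [0.5, 0.7, -0.1]
gripper_width: 45.6
gripper_force: 0.0
```

>>> move_arm(plan=[[[0.66,-4.5,0],-7.95,0.5],[[0.66,-4.5,0],-7.9,0.5],[[0.66,-4.5,0],0,0.5],[[0.68,-2.4,0],0,0.5],[[0,0,0],0,0.5]])

```text
time_s: 23.0
ee_pos: [464.2, -239.3, 122.2]
ee_rot: [179.9, 0.1, 102.1]
force: [-1.1, -0.0, -0.2]
gripper_width: 45.7
gripper_force: 0.0
```

>>> move_arm(plan=[[[0,0,-4],0,0.5],[[0,0,-4],0,0.5],[[0,0,-1.5],0,0.5],[[0,0,0],0,0.5],[[0,0,0],0,0.5]])

```text
time_s: 23.5
ee_pos: [463.0, -236.1, 27.8]
ee_rot: [180.0, -0.0, 102.3]
force: [0.1, -0.3, 0.7]
gripper_width: 45.5
gripper_force: 0.0
```

>>> move_arm(plan=[[[0,-0.45,0],-0.3,0.5],[[0,0,-0.8],0,0.5],[[0,0,-0.35],0,0.5],[[0,0,0],0,0.65],[[0,0,0],0,0.8]])

```text
time_s: 24.0
ee_pos: [462.3, -241.8, 16.0]
ee_rot: [180.0, -0.0, 101.9]
force: [0.5, -0.4, -0.4]
gripper_width: 32.5
gripper_force: 0.2
```

>>> move_arm(plan=[[[0,0,0],0,0.8],[[0,0,0],0,0.8]])

```text
time_s: 24.2
ee_pos: [462.5, -241.8, 16.1]
ee_rot: [180.0, 0.0, 101.9]
force: [-0.1, 0.1, 0.1]
gripper_width: 29.2
gripper_force: 15.0
```

>>> move_arm(plan=[[[0,0,1],0,0.8],[[0,0,3.5],0,0.8],[[0,0,4],0,0.8],[[0,0,3.5],0,0.8],[[-0.25,2.5,0],8,0.8]])

```text
time_s: 24.7
ee_pos: [463.9, -220.0, 141.9]
ee_rot: [179.5, 0.6, 109.9]
force: [0.1, 0.5, -0.6]
gripper_width: 28.8
gripper_force: 15.0
```

>>> move_arm(plan=[[[-0.25,4.7,0],8,0.8],[[-0.25,4.7,0],8,0.8],[[-0.25,4.7,0],8,0.8],[[-0.25,4.7,0],8,0.8],[[-0.25,4.7,0],8,0.8]])

```text
time_s: 25.2
ee_pos: [447.2, 19.9, 137.0]
ee_rot: [179.9, 0.1, 150.2]
force: [1.0, 0.4, -0.7]
gripper_width: 29.1
gripper_force: 15.0
```

>>> move_arm(plan=[[[-0.25,4.7,0],8,0.8],[[-0.25,4.7,0],8,0.8],[[-0.25,4.7,0],8,0.8],[[-0.25,4.7,0],7.8,0.8],[[-0.2,4.7,0],0,0.8]])

```text
time_s: 25.7
ee_pos: [435.0, 255.2, 137.0]
ee_rot: [180.0, 0.1, -178.2]
force: [0.7, -0.3, 0.0]
gripper_width: 28.9
gripper_force: 15.0
```

>>> move_arm(plan=[[[0,0,-4],0,0.8],[[0,0,-4],0,0.8],[[0,0,0],0,0.8],[[0,0,0],0,0.8]])

```text
time_s: 26.1
ee_pos: [435.6, 253.3, 56.7]
ee_rot: [-180.0, -0.0, -178.3]
force: [0.7, 0.1, 0.1]
gripper_width: 28.9
gripper_force: 15.0
```

>>> move_arm(plan=[[[0,0,-2.5],0,0.8],[[0,0,-1],0,0.8],[[0,0,-0.4],0,0.8],[[0,0,-0.3],0,0.8],[[0,0,0],0,0.8]])

```text
time_s: 26.6
ee_pos: [435.9, 253.4, 14.6]
ee_rot: [180.0, 0.1, -178.3]
force: [-0.4, 0.2, -0.8]
gripper_width: 29.0
gripper_force: 15.0
```

>>> move_arm(plan=[[[0,0,0],0,0.8],[[0,0,0],0,0.8]])

```text
time_s: 26.8
ee_pos: [435.8, 253.4, 14.5]
ee_rot: [180.0, 0.1, -178.3]
force: [0.9, -0.8, -0.9]
gripper_width: 28.8
gripper_force: 15.0
```

>>> move_arm(plan=[[[0,0,-0.1],0,0.8],[[0,0,-0.05],0,0.6],[[0,0,0],0,0.5],[[0,0,0],0,0.5],[[0,0,3],0,0.5]])

```text
time_s: 27.3
ee_pos: [432.9, 251.9, 40.0]
ee_rot: [-179.8, -0.4, -178.3]
force: [0.1, 0.3, -0.1]
gripper_width: 45.6
gripper_force: 0.0
```

>>> move_arm(plan=[[[0,0,4],0,0.5],[[0,0,4],0,0.5],[[0.2,-3.5,0],-8,0.5],[[0.2,-4.7,0],-8,0.5],[[0.2,-4.7,0],-8,0.5]])

```text
time_s: 27.8
ee_pos: [441.4, 123.3, 122.9]
ee_rot: [180.0, 0.1, 157.5]
force: [0.6, 0.2, 0.4]
gripper_width: 45.7
gripper_force: 0.0
```

```bash
python3 chk.py
```

```text
27.8 [441.4 123.3 122.9] [1.800e+02 1.000e-01 1.575e+02] 45.7122112293387
scene [417. 306.] 0.72 rack [ -9.6 -63.6  15. ]
scene [261. 180.] 0.63 tray [ 2.4 19.5 15. ]
scene [400. 291.] 0.5 rack [ -1.2 -17.2  15. ]
scene [242. 190.] 0.48 tray [-7.7 85.3 15. ]
  bay 75.5 57 [-7.6 81.2 20.1] 22.6
  bay 25 48 [-5.1 30.9 18. ] 19.6
side [337. 223.] 0.72 rack [ 86.5 240.9  15. ]
side [344. 298.] 0.69 rack [ -4.  -24.5  15. ]
side [328. 242.] 0.59 rack [ 29.7 174.7  15. ]
side [354. 310.] 0.55 rack [  3.1 -64.6  15. ]
side [304. 176.] 0.46 tray [ 2.9 27.  15. ]
side [294. 180.] 0.38 tray [-13.1  67.4  15. ]
  bay 75.5 38 [-9.1 75.2 20.8] 24.3
  bay 25 19 [-11.2  30.7  19.4] 20.5
wrist [444.  80.] 0.86 tray [ 0.1 75.2 15. ]
  bay 75.5 909 [-3.4 75.3 22.3] 23.3
  bay 25 784 [-2.5 28.1 19.4] 20.3
```

>>> move_arm(plan=[[[0.3,-4.5,0],-8,0.5],[[0.3,-4.7,0],-8,0.5],[[0.3,-4.7,0],-8,0.5],[[0.3,-4.7,0],-8,0.5],[[0.3,-4.7,0],-8,0.5]])

```text
time_s: 28.6
ee_pos: [457.2, -109.1, 122.5]
ee_rot: [180.0, 0.0, 117.6]
force: [-0.3, -0.9, 0.3]
gripper_width: 45.7
gripper_force: 0.0
```

>>> move_arm(plan=[[[0.3,-4.7,0],-8,0.5],[[0.4,-4.7,0],-7.7,0.5],[[0.4,-4.7,0],0,0.5],[[0.4,-3.2,0],0,0.5],[[0,0,0],0,0.5]])

```text
time_s: 29.1
ee_pos: [473.4, -284.4, 122.1]
ee_rot: [179.9, 0.1, 101.9]
force: [-0.0, 0.8, -0.3]
gripper_width: 45.4
gripper_force: 0.0
```

>>> move_arm(plan=[[[0,0,-4],0,0.5],[[0,0,-4],0,0.5],[[0,0,-1.5],0,0.5],[[0,0,0],0,0.5],[[0,0,0],0,0.5]])

```text
time_s: 29.6
ee_pos: [472.4, -280.5, 27.8]
ee_rot: [180.0, -0.0, 102.1]
force: [0.3, -0.0, 0.2]
gripper_width: 45.4
gripper_force: 0.0
```

>>> move_arm(plan=[[[-0.1,-0.15,0],-0.3,0.5],[[0,0,-0.8],0,0.5],[[0,0,-0.4],0,0.5],[[0,0,0],0,0.65],[[0,0,0],0,0.8]])

```text
time_s: 30.1
ee_pos: [470.4, -283.3, 15.4]
ee_rot: [180.0, -0.0, 101.7]
force: [-0.5, 0.6, -0.4]
gripper_width: 32.2
gripper_force: 0.0
```

>>> move_arm(plan=[[[0,0,0],0,0.8],[[0,0,0],0,0.8]])

```text
time_s: 30.3
ee_pos: [470.5, -283.4, 15.6]
ee_rot: [180.0, 0.0, 101.7]
force: [-0.9, -0.0, 0.8]
gripper_width: 29.0
gripper_force: 15.0
```

>>> move_arm(plan=[[[0,0,1],0,0.8],[[0,0,3.5],0,0.8],[[0,0,4],0,0.8],[[0,0,3.5],0,0.8],[[0.1,2.5,0],8,0.8]])

```text
time_s: 30.8
ee_pos: [475.0, -261.8, 141.6]
ee_rot: [179.5, 0.6, 109.7]
force: [0.9, 0.9, 0.2]
gripper_width: 29.2
gripper_force: 15.0
```

>>> move_arm(plan=[[[0.1,4.7,0],8,0.8],[[0.1,4.7,0],8,0.8],[[0.1,4.7,0],8,0.8],[[0.1,4.7,0],8,0.8],[[0.1,4.7,0],8,0.8]])

```text
time_s: 31.3
ee_pos: [476.3, -21.5, 136.5]
ee_rot: [180.0, 0.1, 150.0]
force: [0.8, 0.2, -0.7]
gripper_width: 28.8
gripper_force: 15.0
```

>>> move_arm(plan=[[[0.1,4.7,0],8,0.8],[[0.15,4.7,0],8,0.8],[[0.15,4.7,0],8,0.8],[[0.15,4.7,0],8,0.8],[[0.15,4.7,0],0,0.8]])

```text
time_s: 31.8
ee_pos: [483.3, 213.7, 136.5]
ee_rot: [180.0, 0.1, -178.2]
force: [1.5, -0.2, 0.0]
gripper_width: 29.2
gripper_force: 15.0
```

>>> move_arm(plan=[[[0.15,4.2,0],0,0.8],[[0,0,-4],0,0.8],[[0,0,-4],0,0.8],[[0,0,0],0,0.8],[[0,0,0],0,0.8]])

```text
time_s: 32.3
ee_pos: [485.1, 253.8, 56.2]
ee_rot: [-180.0, -0.0, -178.3]
force: [-1.0, -0.1, 0.7]
gripper_width: 29.0
gripper_force: 15.0
```

Lower 56.2 → 12.8.

>>> move_arm(plan=[[[0,0,-2.5],0,0.8],[[0,0,-1],0,0.8],[[0,0,-0.4],0,0.8],[[0,0,-0.3],0,0.8],[[0,0,-0.05],0,0.8]])

```text
time_s: 32.8
ee_pos: [485.5, 253.9, 13.7]
ee_rot: [180.0, 0.1, -178.3]
force: [-0.5, -0.3, 0.7]
gripper_width: 29.0
gripper_force: 15.0
```

>>> move_arm(plan=[[[0,0,0],0,0.8],[[0,0,0],0,0.8]])

```text
time_s: 33.0
ee_pos: [485.3, 253.9, 13.5]
ee_rot: [180.0, 0.1, -178.3]
force: [0.1, -0.4, 0.5]
gripper_width: 28.9
gripper_force: 15.0
```

>>> move_arm(plan=[[[0,0,-0.08],0,0.8],[[0,0,0],0,0.6],[[0,0,0],0,0.5],[[0,0,0],0,0.5],[[0,0,3],0,0.5]])

```text
time_s: 33.5
ee_pos: [482.2, 252.4, 39.3]
ee_rot: [-179.8, -0.4, -178.3]
force: [-0.3, -0.1, 0.1]
gripper_width: 45.5
gripper_force: 0.0
```

>>> move_arm(plan=[[[0,0,4],0,0.5],[[0,0,4],0,0.5],[[0,-3.5,0],-8,0.5],[[0,-4.7,0],-8,0.5],[[0,-4.7,0],-8,0.5]])

```text
time_s: 34.0
ee_pos: [484.8, 123.8, 122.6]
ee_rot: [180.0, 0.1, 157.5]
force: [-0.4, -0.1, -0.5]
gripper_width: 45.7
gripper_force: 0.0
```

```bash
python3 chk.py
```

```text
34.0 [484.8 123.8 122.6] [1.800e+02 1.000e-01 1.575e+02] 45.66998391824663
scene [243. 189.] 0.57 tray [-5.3 80.3 15. ]
scene [418. 303.] 0.56 rack [ -4.1 -60.8  15. ]
  bay 75.5 58 [-7.4 80.6 19.9] 22.2
  bay 25 49 [-6.5 29.7 17.5] 19.4
  bay -25 42 [ -5.2 -16.8  17.7] 19.5
side [304. 175.] 0.6 tray [ 7.1 25.2 15. ]
side [294. 177.] 0.54 tray [ 2.4 63.2 15. ]
  bay 75.5 37 [-8.6 73.9 21.7] 24.6
  bay 25 31 [-7.4 23.6 18.5] 20.4
  bay -25 20 [-10.8 -18.   18.1] 21.5
wrist [465. 140.] 0.93 tray [ -0.6 -22.7  15. ]
wrist [429.  28.] 0.77 tray [ 1.7 74.6 15. ]
wrist [447.  82.] 0.67 tray [ 0.8 29.1 15. ]
  bay 75.5 1044 [-2.5 74.6 22.4] 23.4
  bay 25 888 [-2.2 26.8 19.4] 20.4
  bay -25 806 [ -3.2 -22.   19.3] 20.2
```

>>> move_arm(plan=[[[-0.05,-4.5,0],-8,0.5],[[-0.05,-4.7,0],-8,0.5],[[-0.05,-4.7,0],-8,0.5],[[-0.05,-4.7,0],-8,0.5],[[-0.05,-4.7,0],-8,0.5]])

```text
time_s: 34.8
ee_pos: [483.0, -108.6, 122.2]
ee_rot: [180.0, 0.0, 117.5]
force: [1.3, -0.8, 0.2]
gripper_width: 45.5
gripper_force: 0.0
```

>>> move_arm(plan=[[[-0.05,-4.7,0],-8,0.5],[[-0.05,-4.7,0],-7.7,0.5],[[-0.05,-4.7,0],0,0.5],[[-0.05,-4.7,0],0,0.5],[[-0.05,-2.4,0],0,0.5]])

```text
time_s: 35.3
ee_pos: [481.1, -322.8, 121.9]
ee_rot: [180.0, 0.1, 102.0]
force: [0.4, 0.2, -0.0]
gripper_width: 45.9
gripper_force: 0.0
```

>>> move_arm(plan=[[[0,0,-4],0,0.5],[[0,0,-4],0,0.5],[[0,0,0],0,0.5],[[0,0,0],0,0.5]])

```text
time_s: 35.7
ee_pos: [480.8, -319.4, 42.1]
ee_rot: [-180.0, -0.0, 102.1]
force: [0.6, -0.1, 0.5]
gripper_width: 45.4
gripper_force: 0.0
```

>>> move_arm(plan=[[[-0.1,-0.2,-1],-0.3,0.5],[[0,0,-0.8],0,0.5],[[0,0,0],0,0.5],[[0,0,-0.5],0,0.5],[[0,0,-0.35],0,0.5]])

```text
time_s: 36.2
ee_pos: [479.1, -322.4, 15.8]
ee_rot: [180.0, 0.0, 101.7]
force: [-0.1, 1.3, -0.3]
gripper_width: 45.6
gripper_force: 0.0
```

>>> move_arm(plan=[[[0,0,0],0,0.65],[[0,0,0],0,0.8],[[0,0,0],0,0.8],[[0,0,0],0,0.8]])

```text
time_s: 36.6
ee_pos: [479.0, -322.3, 15.8]
ee_rot: [180.0, 0.0, 101.7]
force: [-0.5, 0.7, -0.5]
gripper_width: 29.4
gripper_force: 15.0
```

>>> move_arm(plan=[[[0,0,1],0,0.8],[[0,0,3.5],0,0.8],[[0,0,4],0,0.8],[[0,0,3.5],0,0.8],[[0.4,2.5,0],8,0.8]])

```text
time_s: 37.1
ee_pos: [486.1, -301.1, 142.1]
ee_rot: [179.6, 0.6, 109.7]
force: [0.6, 0.0, -0.5]
gripper_width: 29.3
gripper_force: 15.0
```

>>> move_arm(plan=[[[0.4,4.65,0],8,0.8],[[0.4,4.65,0],8,0.8],[[0.45,4.65,0],8,0.8],[[0.45,4.65,0],8,0.8],[[0.45,4.65,0],8,0.8]])

```text
time_s: 37.6
ee_pos: [504.5, -63.0, 136.7]
ee_rot: [180.0, 0.1, 150.0]
force: [0.4, -0.7, -0.4]
gripper_width: 29.1
gripper_force: 15.0
```

>>> move_arm(plan=[[[0.45,4.65,0],8,0.8],[[0.45,4.65,0],8,0.8],[[0.45,4.65,0],8,0.8],[[0.45,4.65,0],8,0.8],[[0.45,4.65,0],0,0.8]])

```text
time_s: 38.1
ee_pos: [527.0, 169.8, 136.7]
ee_rot: [180.0, 0.1, -178.2]
force: [1.1, 0.7, 0.3]
gripper_width: 29.0
gripper_force: 15.0
```

>>> move_arm(plan=[[[0.45,4.65,0],0,0.8],[[0.45,4.15,0],0,0.8],[[0,0,-4],0,0.8],[[0,0,-4],0,0.8],[[0,0,0],0,0.8]])

```text
time_s: 38.6
ee_pos: [532.0, 254.5, 51.5]
ee_rot: [-179.8, -0.6, -178.3]
force: [0.4, -0.1, 0.4]
gripper_width: 29.0
gripper_force: 15.0
```

>>> move_arm(plan=[[[0,0,0],0,0.8],[[0,0,0],0,0.8]])

```text
time_s: 38.8
ee_pos: [537.7, 256.2, 58.2]
ee_rot: [179.9, 0.2, -178.3]
force: [0.4, 0.7, -0.1]
gripper_width: 29.2
gripper_force: 15.0
```

Settled near z 56.5; lower to about 12.8.

>>> move_arm(plan=[[[-0.1,0,-2.5],0,0.8],[[0,0,-1],0,0.8],[[0,0,-0.4],0,0.8],[[0,0,-0.3],0,0.8],[[0,0,0],0,0.8]])

```text
time_s: 39.3
ee_pos: [535.4, 255.8, 14.2]
ee_rot: [180.0, 0.0, -178.3]
force: [-0.1, -0.3, -0.2]
gripper_width: 29.4
gripper_force: 15.0
```

>>> move_arm(plan=[[[0,0,0],0,0.8],[[0,0,0],0,0.8]])

```text
time_s: 39.5
ee_pos: [535.3, 255.9, 14.2]
ee_rot: [180.0, 0.1, -178.3]
force: [0.2, -0.0, -0.5]
gripper_width: 29.0
gripper_force: 15.0
```

>>> move_arm(plan=[[[0,0,-0.12],0,0.8],[[0,0,0],0,0.6],[[0,0,0],0,0.5],[[0,0,0],0,0.5],[[0,0,3],0,0.5]])

```text
time_s: 40.0
ee_pos: [532.1, 254.5, 39.3]
ee_rot: [-179.8, -0.5, -178.3]
force: [0.4, 0.1, 1.2]
gripper_width: 45.7
gripper_force: 0.0
```

>>> move_arm(plan=[[[0,0,4],0,0.5],[[0,0,4],0,0.5],[[-0.4,-3.5,1],-8,0.5],[[-0.5,-4,2],-8,0.5],[[-0.5,-4,2],-8,0.5]])

```text
time_s: 40.5
ee_pos: [520.3, 139.7, 173.1]
ee_rot: [-180.0, -0.0, 157.4]
force: [0.4, -0.4, -0.4]
gripper_width: 45.8
gripper_force: 0.0
```

>>> move_arm(plan=[[[0,0,0],0,0.5],[[0,0,0],0,0.5],[[0,0,0],0,0.5]])

```text
time_s: 40.8
ee_pos: [520.7, 141.4, 171.8]
ee_rot: [-180.0, -0.1, 157.8]
force: [0.6, 0.3, 0.5]
gripper_width: 45.9
gripper_force: 0.0
```

```bash
python3 chk.py
python3 - <<'E'
from h import *
for c in ("scene","side"):
    q=env.grab_frame(c); P=cloud(q).reshape(-1,3)
    L=R.from_euler('z',-RY,degrees=True).apply(P-RC)
    m=(abs(L[:,0])<25)&(abs(L[:,1]-120)<25)&(L[:,2]>55)&(L[:,2]<115); print(c,m.sum(),np.round(np.percentile(L[m,2],[50,90,97]),1),np.round(L[m].mean(0),1))
    m=(abs(P[:,0]-500)<60)&(abs(P[:,1])<40)&(P[:,2]>22)&(P[:,2]<50); print(m.sum(),np.round(np.median(P[m],0),1),np.round(P[m,2].max(),1))
    print([(np.round(ray(q,d["point"],4)),round(d["score"],2)) for d in env.landmark_of(q,"keeper")[:2]])
E
```

```text
40.8 [520.7 141.4 171.8] [-1.800e+02 -1.000e-01  1.578e+02] 45.87707282471793
scene [241. 188.] 0.63 tray [ 1.3 83.2 15. ]
scene [274. 177.] 0.48 tray [ -3.4 -19.4  15. ]
scene [289. 172.] 0.42 tray [ -6.2 -67.6  15. ]
scene [261. 182.] 0.42 tray [-5.6 26.1 15. ]
  bay 75.5 57 [-8.5 81.7 20.6] 22.8
  bay 25 48 [-5.6 31.  17.6] 19.4
  bay -25 41 [ -6.7 -16.2  18.1] 20.0
  bay -75.5 52 [ -7.7 -68.5  19.4] 22.1
side [334. 172.] 0.55 tray [  8.5 -83.6  15. ]
side [317. 179.] 0.4 tray [-26.5 -14.4  15. ]
side [306. 175.] 0.39 tray [ 4.  18.7 15. ]
  bay 75.5 38 [-9.6 75.5 21.3] 24.5
  bay 25 31 [-9.4 25.9 18.8] 20.9
  bay -25 29 [ -7.4 -23.9  18.7] 20.6
  bay -75.5 34 [ -7.9 -75.   20.9] 23.8
wrist [439. 156.] 0.97 tray [  3.2 -75.1  15. ]
wrist [418. 109.] 0.91 tray [  0.2 -22.2  15. ]
wrist [382.  17.] 0.74 tray [-1.7 70.8 15. ]
wrist [402.  62.] 0.64 tray [ 0.7 25.7 15. ]
  bay 75.5 643 [-4.  70.7 22.3] 23.3
  bay 25 669 [-1.  26.  19.4] 20.4
  bay -25 592 [ -2.3 -23.   19.3] 20.4
  bay -75.5 601 [ -2.2 -73.9  22.4] 23.4
scene 185 [84.3 96.6 98. ] [ -7.6 117.   79.8]
100 [497.4  -3.   32.4] 37.1
[(array([501.,  18.,   4.]), 0.94)]
side 136 [86.3 97.8 98.9] [ -1.8 115.1  82.6]
73 [503.   -4.2  34.1] 39.9
[]
```

All four pucks stand in their bays, the wing's top reads 98 mm (latched), and the keeper is in the tray.

```bash
python3 -c "
from workcell import env
print(env.job_done())"
```

```text
the job is handed in; nothing more can be done
None
```

The job is handed in; no verdict came back. My last camera check showed the plunger latched up (wing top at 98 mm), the keeper in the white tray, and the four specimens standing one per bay in row order.

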